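# Clamp the short shoe last in the sprung cradle

### The arm

A 6-joint arm with a two-finger parallel gripper is mounted at the origin on the work surface. World frame = base frame: x ahead of the robot, y to its left, z up, the work surface at z = 0. Lengths are in m, angles in rad, forces in N, time in s.
With the tool pointing down it reaches from about 0.375 to 0.9 m from the base axis. Payload 3.1 kg.
Tool frame: the origin (TCP) lies between the finger pads; the fingertips stand 17 mm ahead of it and the grasp point (between the pads) lies 2 mm behind it (tips_ahead is the distance from the TCP to the fingertips, in m); z points along the fingers, y is the direction in which the jaws open and shut (so a half turn about z gives the same grasp; the last joint's range is limited). The gripper opens to 87 mm and grips with 3 to 60 N. Pads are 19 mm wide; open, the fingers measure 117 mm over their backs; the gripper's body (75 mm by 190 mm) begins 51 mm behind the grasp point.
Start: joints at [1.036, 0.527, 1.433, -0, 1.181, -0.178], TCP at [0.218, 0.586, 0.24] pointing down, gripper open.
Joint ranges: [-3.08, 3.08], [-0.75, 2.2], [0.22, 2.44], [-1.43, 4.57], [0, 2.65], [-2.85, 2.85]. Speed limits (rad/s): [2.79, 2.79, 3.14, 3.14, 3.14, 3.14].

### API

Orientations are given as a 3x3 rotation matrix whose columns are the frame's x, y, z axes.
In Python, from bench import get_state, camera, get_calibration, job_done, tips_ahead gives the robot as it stands. The module is installed in compiled form; this text tells all that it offers.
- The arm moves only by the tool send_rows, never from a script. Its arguments are lists of equal length, an entry for each row: "slide": the shift along the world's x, y, z in mm, a list of three; "rotation": the turn, a rotation vector about the world's x, y, z in rad, a list of three; "hand": the finger opening in mm, from 0 to 87. In form: {"slide": [[x, y, z], ...], "rotation": [[rx, ry, rz], ...], "hand": [hand, ...]}. A call has exactly 10 rows; each row is the pose to reach, as a shift and turn from the pose commanded when the call began; what a row does not reach only later rows make up. A row lasts 1/10 s, in which the tool goes at most 50 mm and 8.59 degrees, less where a joint would pass 70% of its speed; a pose out of reach is approached as far as the arm can. A call with a gripper value outside its range is refused whole. The fingers move at their own pace and stop on an object; "squeeze" is the grip in N (left out, the last holds). Time passes only in rows, so rows that repeat a pose let the fingers close, or fill a call up. It gives the time, the measured TCP pose, the force and the opening at its end, in the units of the state.
- get_state(): the state, without advancing time (a new reading comes with each control period).
- camera(name): name is "scene" or "top" or "wrist"; returns the picture (384x512x3 uint8, blue, green, red); there is no depth.
- get_calibration(name): a dict with "fx", "fy", "cx", "cy" (pixels), "pose" (4x4, takes a point from camera to world coordinates); the wrist camera has in their place "T_tool_cam" (4x4, takes a point from camera to tool coordinates, whose origin is the TCP and whose axes are the flange's). Camera axes: x right, y down, z forward; pixel columns grow to the right and rows downward; lengths in m; the calibration is good to about 2 mm. A picture is of the moment at which its call begins: read the wrist's pose just before it. get_calibration takes no time and is no camera call.
- job_done(): hands the job in, once; it reports no verdict.
The state is a dict: "t": time; "q": joint angles; "qd": joint speeds; "joint_efforts": joint torques, N m; "tool_pos": TCP position; "eef_rot": TCP orientation; "wrist_force": force on the tool from outside, world axes, zero at the start; "ft_torque": the same for the moment, N m; "width": finger opening in m.
Only numpy, scipy, OpenCV 4.12 (cv2) and the standard library are available. Lean on these libraries where they do the work, as an engineer would, in place of code of your own. Each camera call takes 0.05 s, during which the arm holds its last target.

### The job

Draw the cradle's sprung plunger fully back by its knob and swing the knob over into the holding notch so that it stays back when you let go. Stand the shorter of the two wooden shoe lasts on the cradle's bed between plunger and stop, sole down and toe towards the stop, let go of it, then free the knob from its notch so that the plunger closes on the heel and clamps the last, toe against the stop and straight along the bed. Leave the longer last and the other objects where they stand.

Things in the scene. Friction and masses are not known exactly. Their poses are not given: they have to be found in the camera images.
- cradle: Fixed cradle on a dark wooden board 18 mm thick, from x = -170 to +190 mm, y = +-65 mm. Origin: table level, under the board. x axis: from the toe stop towards the plunger, the way the plunger is drawn back; +y: the side of the holding notch; z up. The plunger's steel housing stands at x = 56 to 173 mm, 70 mm wide, its slotted top 81 mm above the table.
- pusher (a joint): Travel of the sprung plunger along the cradle's +x, m: 0 fully forward, 0.064 fully back. The spring drives it forward, 5 N at 0, 12.5 N at 0.064. The handle can swing in or out of the notch only at 0.056 or more (aim at 0.060); once swung over, let it forward about 10 mm behind the lip: parked it rests at about 0.050. With the short last clamped it reads about 0.015.
- handle (a joint): Swing of the handle about the plunger's axis (along the cradle's x, 45 mm above the table), rad: 0 upright, 0.56 leaning fully to the cradle's +y. A weak spring turns it upright (0.02 N m at 0, 0.05 N m at 0.56). To free it from the notch, draw it back to 0.056 or more, swing it upright, then let it go forward.
- knob (a point): Centre of the black cylindrical knob, 28 mm across and 40 mm long, atop the handle, a 10 mm steel post; 85 mm from the plunger's axis, so 130 mm above the table when upright, and 117 mm high, 45 mm to +y when fully swung over. On the cradle's x it stands at 85 mm plus the plunger's travel. Best gripped from above with the fingers closing along x.
- pad (a point): Centre of the front face of the plunger's round rubber pad, 32 mm across, 45 mm above the table; in the cradle's frame at x = -5 mm plus the plunger's travel. It pushes along the cradle's -x.
- stop (a point): Point on the toe stop's cork face, on the centre line at bed height (18 mm above the table), at x = -130 mm in the cradle's frame. The stop is a wooden block 90 mm wide rising 42 mm over the board. The last stands on the board between it and the pad.
- short_last: The shorter wooden shoe last (foot-shaped form), loose, 140 mm long, 60 wide, 95 tall, about 0.3 kg. Origin: centre of its flat sole; x towards the toe (+70 mm; heel at -70), z up. Grip it by the flat-sided ankle block: 40 mm wide across y, x = -50 to +10 mm, free to grip 55 to 95 mm above the sole, centre at x = -20 mm.
- short_last_toe (a point): The tip of the short last's toe, at sole height (x = +70 mm from its origin).
- long_last: The longer wooden last of the same shape, loose, 190 mm long, 67 mm wide, 106 mm tall; origin: centre of its sole, x towards the toe. Does not fit in the cradle. Leave it alone.
- hat_block: Dark wooden hat block, a dome 112 mm across and 99 mm tall, loose; origin: centre of its underside. Leave it alone.
- water_bottle: Clear water bottle, 62 mm across, 190 mm tall, loose; origin: centre of its underside. Leave it alone.
- thread_cone: Black cone of thread, 68 mm across, 125 mm tall, loose; origin: centre of its underside. Leave it alone.
- notch (a point): Where the handle's post stands in the holding notch, at the top of the housing (81 mm above the table). The slot in the housing's top runs along the cradle's x; at its drawn-back end it opens sideways to +y into this notch. A lip, 4 mm along x, at the front of the notch's mouth keeps the parked handle from swinging upright.

How it is judged:
By the outcome, as a careful person would: the job done as asked, in the order asked, and still so for the second after the job is handed in, with the robot touching nothing.
It also fails if it takes over 64 s, if anything falls off the work surface, if the arm or the gripper's body presses on something with over 40 N, if the wrist force passes 120 N, or if a joint passes its speed limit or range.

## Working session

There is one attempt and no reset: what is moved stays moved. The work goes in short steps, Python scripts to look and compute and a tool call to move; the robot and the scene stay as the last step left them, time stands still between calls to the robot, and variables do not carry over. Pictures are saved under pics/ and viewed, and the job is handed in when it is done.

Besides the shell and the picture viewer there is one more tool, called in YAML: its name, and indented under it one key for each argument. send_rows: Moves the arm, as the interface text tells. Its arguments: {"type":"object","properties":{"slide":{"type":"array","items":{"type":"array","items":{"type":"number"}}},"rotation":{"type":"array","items":{"type":"array","items":{"type":"number"}}},"hand":{"type":"array","items":{"type":"number"}},"squeeze":{"type":"number"}},"required":["slide","rotation","hand"]}

```bash
mkdir -p pics; python3 - <<'E'
from bench import *
import cv2,numpy as np
s=get_state();print(s)
for n in("scene","top","wrist"):
    cv2.imwrite(f"pics/{n}0.png",camera(n)); print(n,get_calibration(n))
print(tips_ahead if not callable(tips_ahead) else tips_ahead())
E
```

```text
{'t': 0.0, 'q': array([ 1.03649319e+00,  5.28491901e-01,  1.43391417e+00,  6.12099486e-08,
        1.18138049e+00, -1.78495461e-01]), 'qd': array([-0.00056242, -0.00165213,  0.00087086,  0.00010772, -0.00252026,
       -0.00093562]), 'joint_efforts': array([ 2.21453238e-04, -4.40036631e+01, -1.76596856e+01,  6.34972542e-02,
        5.78921009e-02, -1.61001872e-04]), 'tool_pos': array([0.21732459, 0.58525228, 0.23855201]), 'eef_rot': array([[-9.37365216e-01,  3.48346384e-01, -1.11727425e-03],
       [ 3.48347958e-01,  9.37363396e-01, -1.88809478e-03],
       [ 3.89580995e-04, -2.15903457e-03, -9.99997593e-01]]), 'wrist_force': array([ 0.56221781, -0.04009528,  0.03723826]), 'ft_torque': array([-0.01506944, -0.00201532,  0.03537981]), 'width': 0.08744793656684569}
scene {'fx': 483.94539638237995, 'fy': 483.94539638237995, 'cx': 241.1213121439862, 'cy': 190.12744824826342, 'pose': array([[ 0.77005219,  0.50972879, -0.38366156,  1.1389393 ],
       [ 0.637967  , -0.61920588,  0.45780146, -0.6922145 ],
       [-0.00421091, -0.59729443, -0.80201099,  1.23979318],
       [ 0.        ,  0.  
[... 171 characters left out ...]
2, -0.99504232,  0.09697081,  0.48159166],
       [-0.99967594, -0.02074275,  0.01475646, -0.03789849],
       [-0.01267186, -0.09726518, -0.99517783,  1.24022114],
       [ 0.        ,  0.        ,  0.        ,  1.        ]])}
wrist {'fx': 295.18859596048725, 'fy': 295.18859596048725, 'cx': 254.62926074975033, 'cy': 186.67964053752024, 'T_tool_cam': array([[ 4.88925287e-04, -9.65002385e-01, -2.62240650e-01,
         7.13331202e-02],
       [ 9.99999762e-01,  5.99727034e-04, -3.42482554e-04,
         3.53015319e-04],
       [ 4.87769288e-04, -2.62240420e-01,  9.65002448e-01,
        -1.46417017e-01],
       [ 0.00000000e+00,  0.00000000e+00,  0.00000000e+00,
         1.00000000e+00]])}
0.017
```

View pics/scene0.png

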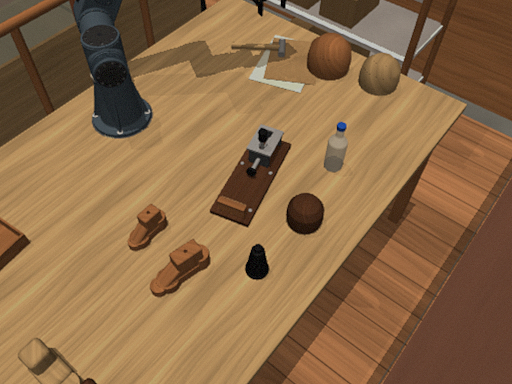

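View pics/top0.png

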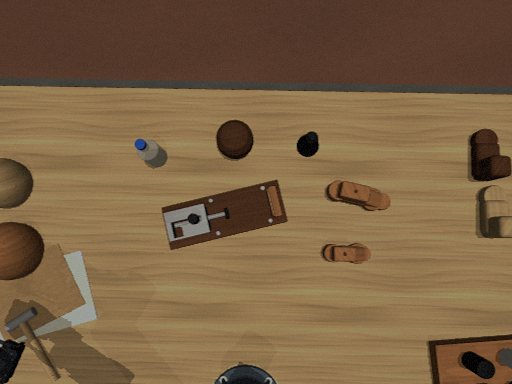

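View pics/wrist0.png

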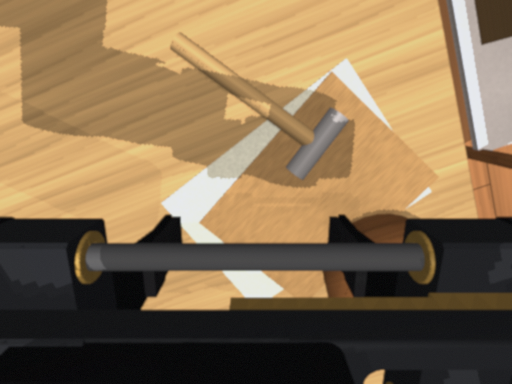

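```bash
python3 - <<'E'
import cv2,numpy as np
t=cv2.imread("pics/top0.png");s=cv2.imread("pics/scene0.png")
cv2.imwrite("pics/c1.png",cv2.resize(t[170:270,155:295],None,fx=5,fy=5,interpolation=cv2.INTER_CUBIC))
a=cv2.resize(t[170:275,315:400],None,fx=5,fy=5,interpolation=cv2.INTER_CUBIC)
b=cv2.resize(s[195:300,120:195],None,fx=5,fy=5,interpolation=cv2.INTER_CUBIC)
cv2.imwrite("pics/c2.png",np.hstack([a,b]))
cv2.imwrite("pics/c3.png",cv2.resize(s[115:225,205:300],None,fx=5,fy=5,interpolation=cv2.INTER_CUBIC))
E
```

```text
(no output)
```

View pics/c1.png

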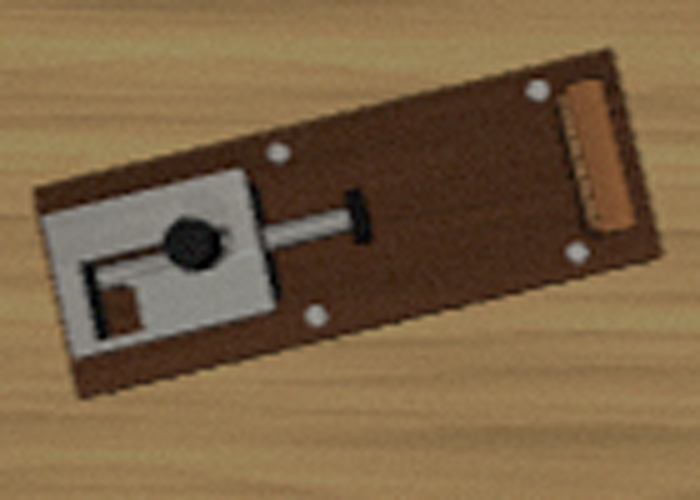

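View pics/c2.png

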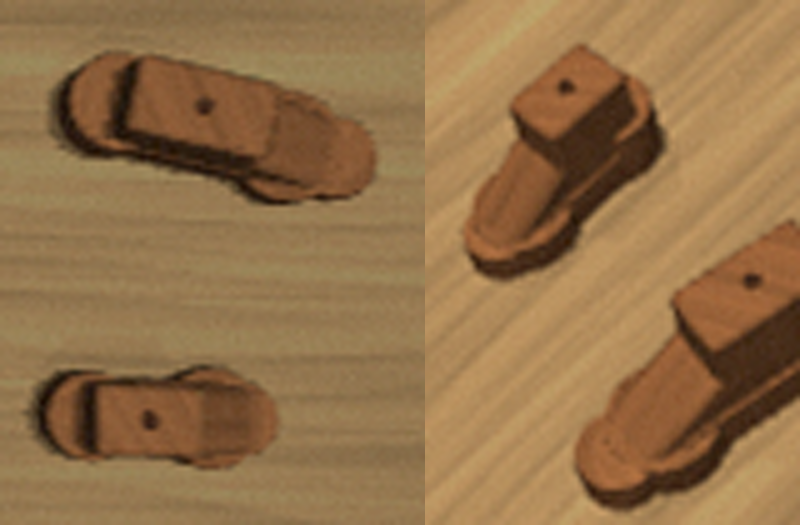

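View pics/c3.png

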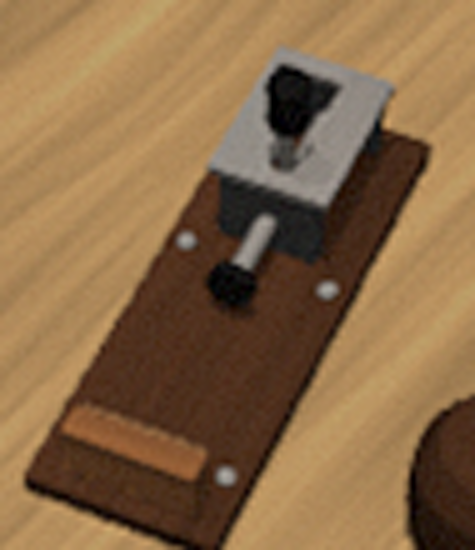

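```bash
cat > h.py <<'E'
from bench import *
import cv2,numpy as np
np.set_printoptions(precision=4,suppress=True)
def ray(n,uv,st=None):
    c=get_calibration(n)
    if n=="wrist":
        T=np.eye(4);T[:3,:3]=st["eef_rot"];T[:3,3]=st["tool_pos"];P=T@c["T_tool_cam"]
    else:P=c["pose"]
    d=P[:3,:3]@np.array([(uv[0]-c["cx"])/c["fx"],(uv[1]-c["cy"])/c["fy"],1])
    return P[:3,3],d
def onz(n,uv,z,st=None):
    o,d=ray(n,uv,st);return o+d*(z-o[2])/d[2]
def tri(*rays):
    A=np.zeros((3,3));b=np.zeros(3)
    for o,d in rays:
        d=d/np.linalg.norm(d);M=np.eye(3)-np.outer(d,d);A+=M;b+=M@o
    p=np.linalg.solve(A,b)
    return p,[np.linalg.norm(np.cross(p-o,d/np.linalg.norm(d)))*1000 for o,d in rays]
def proj(n,p,st=None):
    c=get_calibration(n)
    if n=="wrist":
        T=np.eye(4);T[:3,:3]=st["eef_rot"];T[:3,3]=st["tool_pos"];P=T@c["T_tool_cam"]
    else:P=c["pose"]
    q=P[:3,:3].T@(np.array(p)-P[:3,3]);return c["fx"]*q[0]/q[2]+c["cx"],c["fy"]*q[1]/q[2]+c["cy"]
E
python3 - <<'E'
from h import *
C=np.array([(35,187),(612,48),(663,255),(80,398)])/5-0.4+[155,170]
w=np.array([onz("top",c,.018) for c in C]);print("board",w)
print("len",np.linalg.norm(w[1]-w[0]),np.linalg.norm(w[2]-w[3]),np.linalg.norm(w[0]-w[3]))
ctr=w.mean(0);ex=(w[0]-w[1]+w[3]-w[2]);ex/=np.linalg.norm(ex);ey=np.cross([0,0,1],ex)
org=ctr-0.01*ex;print("org",org,"ex",ex,"yaw",np.degrees(np.arctan2(ex[1],ex[0])))
print("knob pred",org+.085*ex+[0,0,.112], "knob top ray",onz("top",np.array([193,245])/5-.4+[155,170],.15))
B=np.array([(98,385),(198,384),(198,457),(98,455)])/5-.4+[315,170]
S=np.array([(513,100),(555,137),(632,85),(585,45)],float);S[:,0]-=425;S=S/5-.4+[120,195]
w2=np.array([onz("top",c,.095) for c in B]);print("lastblock",w2,w2.mean(0))
print("hole",tri(ray("top",np.array((150,419))/5-.4+[315,170]),ray("scene",np.array((566-425,88))/5-.4+[120,195])))
d=(w2[1]+w2[2]-w2[0]-w2[3]);print("last toe yaw",np.degrees(np.arctan2(d[1],d[0])))
print("scene block",np.array([onz("scene",c,.095) for c in S]))
k=tri(ray("top",np.array([193,245])/5-.4+[155,170]),ray("scene",np.array([290,90])/5-.4+[205,115]));print("knob tri",k)
E
```

```text
board [[ 0.5574  0.2631  0.018 ]
 [ 0.6487 -0.082   0.018 ]
 [ 0.5247 -0.1145  0.018 ]
 [ 0.4323  0.2306  0.018 ]]
len 0.35693069448723863 0.35730756278323245 0.12921275574218602
org [0.5433 0.0646 0.018 ] ex [-0.2572  0.9664  0.    ] yaw 104.9054505830509
knob pred [0.5215 0.1468 0.13  ] knob top ray [0.52   0.1446 0.15  ]
lastblock [[ 0.4528 -0.241   0.095 ]
 [ 0.4546 -0.2963  0.095 ]
 [ 0.4146 -0.2963  0.095 ]
 [ 0.4144 -0.2411  0.095 ]] [ 0.4341 -0.2687  0.095 ]
hole (array([ 0.4353, -0.2692,  0.0953]), [np.float64(0.7313368903448789), np.float64(0.7313368903448798)])
last toe yaw -88.98315427792245
scene block [[ 0.4184 -0.2936  0.095 ]
 [ 0.4551 -0.2957  0.095 ]
 [ 0.4633 -0.2432  0.095 ]
 [ 0.4224 -0.2407  0.095 ]]
knob tri (array([0.5216, 0.1474, 0.141 ]), [np.float64(1.8287257834068107), np.float64(1.8287257834066117)])
```

send_rows:
  slide:
    - [30,-44,0]
    - [60,-88,0]
    - [91,-132,0]
    - [122,-176,0]
    - [152,-220,0]
    - [183,-264,0]
    - [213,-308,0]
    - [244,-351,0]
    - [274,-395,0]
    - [304,-439,0]
  rotation:
    - [0,0,0.062]
    - [0,0,0.123]
    - [0,0,0.185]
    - [0,0,0.246]
    - [0,0,0.308]
    - [0,0,0.37]
    - [0,0,0.431]
    - [0,0,0.493]
    - [0,0,0.554]
    - [0,0,0.616]
  hand: [75,75,75,75,75,75,75,75,75,75]

```text
t: 1.15
tool_pos: [0.5032, 0.173, 0.2395]
eef_rot: [[-0.966, -0.26, -0.0], [-0.26, 0.966, 0.0], [0.0, 0.0, -1.0]]
wrist_force: [0.6, 0.3, 0.3]
width: 0.0748
```

send_rows:
  slide:
    - [0,0,0]
    - [0,0,0]
    - [0,0,0]
    - [0,0,0]
    - [0,0,0]
    - [0,0,0]
    - [0,0,0]
    - [0,0,0]
    - [0,0,0]
    - [0,0,0]
  rotation:
    - [0,0,0]
    - [0,0,0]
    - [0,0,0]
    - [0,0,0]
    - [0,0,0]
    - [0,0,0]
    - [0,0,0]
    - [0,0,0]
    - [0,0,0]
    - [0,0,0]
  hand: [75,75,75,75,75,75,75,75,75,75]

```text
t: 2.15
tool_pos: [0.5025, 0.1749, 0.2396]
eef_rot: [[-0.966, -0.257, 0.0], [-0.257, 0.966, -0.0], [-0.0, -0.0, -1.0]]
wrist_force: [-0.0, 0.2, -0.3]
width: 0.0749
```

```bash
python3 - <<'E'
from h import *
s=get_state();print(s["t"],s["tool_pos"],s["eef_rot"],s["q"],s["wrist_force"])
cv2.imwrite("pics/w1.png",camera("wrist"))
print([proj("wrist",p,s) for p in ([.5215,.1468,.15],[.5215,.1468,.13])])
E
```

```text
2.15 [0.5025 0.1749 0.2396] [[-0.9663 -0.2573  0.0001]
 [-0.2573  0.9663 -0.    ]
 [-0.0001 -0.0001 -1.    ]] [ 0.1248  0.4028  1.6652 -0.0001  1.0735 -1.7062] [-0.0244  0.2429 -0.2557]
[(np.float64(216.61836931016325), np.float64(207.511206252562)), (np.float64(219.36059675907688), np.float64(200.25519446390786))]
```

View pics/w1.png

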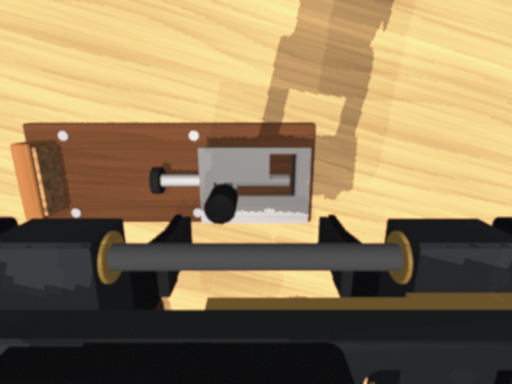

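```bash
python3 - <<'E'
from h import *
s=get_state()
a=onz("wrist",(25,124),.018,s);b=onz("wrist",(315,123.5),.018,s);print(a,b,np.linalg.norm(a-b),np.degrees(np.arctan2(*(b-a)[[1,0]])))
# expected corners x=-170,190, y=65
ex=np.array([-.2572,.9664,0]);ey=np.array([-.9664,-.2572,0]);o=np.array([.5433,.0646,.018])
print(o-.17*ex+.065*ey,o+.19*ex+.065*ey)
print("knob centre",onz("wrist",(221,200),.13,s), (o+.085*ex))
E
```

```text
[ 0.5258 -0.1092  0.018 ] [0.434  0.2329 0.018 ] 0.3542254690043256 105.02912361544736
[ 0.5242 -0.1164  0.018 ] [0.4316 0.2315 0.018 ]
knob centre [0.5208 0.1482 0.13  ] [0.5214 0.1467 0.018 ]
```

send_rows:
  slide:
    - [9,-14,0]
    - [18,-27,0]
    - [18.5,-27.4,-20]
    - [18.5,-27.4,-40]
    - [18.5,-27.4,-60]
    - [18.5,-27.4,-80]
    - [18.5,-27.4,-100]
    - [18.5,-27.4,-111]
    - [18.5,-27.4,-111]
    - [18.5,-27.4,-111]
  rotation:
    - [0,0,0]
    - [0,0,0]
    - [0,0,0]
    - [0,0,0]
    - [0,0,0]
    - [0,0,0]
    - [0,0,0]
    - [0,0,0]
    - [0,0,0]
    - [0,0,0]
  hand: [75,75,75,75,75,75,75,75,75,75]

```text
t: 3.2
tool_pos: [0.5217, 0.147, 0.1288]
eef_rot: [[-0.966, -0.257, 0.001], [-0.257, 0.966, -0.0], [-0.001, -0.0, -1.0]]
wrist_force: [1.0, 0.3, 0.5]
width: 0.0752
```

send_rows:
  slide:
    - [0,0,0]
    - [0,0,0]
    - [0,0,0]
    - [0,0,0]
    - [0,0,0]
    - [0,0,0]
    - [0,0,0]
    - [0,0,0]
    - [0,0,0]
    - [0,0,0]
  rotation:
    - [0,0,0]
    - [0,0,0]
    - [0,0,0]
    - [0,0,0]
    - [0,0,0]
    - [0,0,0]
    - [0,0,0]
    - [0,0,0]
    - [0,0,0]
    - [0,0,0]
  hand: [60,45,30,20,20,20,20,20,20,20]
  squeeze: 35

```text
t: 4.2
tool_pos: [0.5206, 0.1484, 0.1286]
eef_rot: [[-0.966, -0.257, -0.0], [-0.257, 0.966, 0.002], [0.0, 0.002, -1.0]]
wrist_force: [-1.2, 5.5, 1.1]
width: 0.0272
```

```bash
python3 - <<'E'
from h import *
s=get_state();print(s["t"],s["tool_pos"],s["q"],s["wrist_force"],s["width"])
t=camera("top");cv2.imwrite("pics/t2.png",cv2.resize(t[160:270,145:295],None,fx=5,fy=5,interpolation=cv2.INTER_CUBIC))
E
```

```text
4.2 [0.5206 0.1484 0.1286] [ 0.0704  0.5764  1.7427  0.0021  0.8228 -1.7615] [-1.2498  5.5264  1.0842] 0.0272393502626943
```

View pics/t2.png

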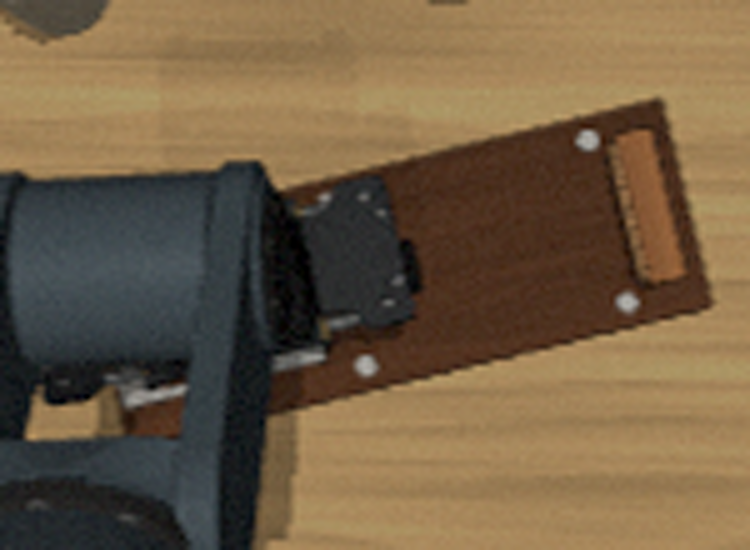

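send_rows:
  slide:
    - [-2.3,8.7,0]
    - [-4.6,17.4,0]
    - [-6.9,26.1,0]
    - [-9.3,34.8,0]
    - [-11.6,43.5,0]
    - [-13.9,52.2,0]
    - [-15.4,58,0]
    - [-15.4,58,0]
    - [-15.4,58,0]
    - [-15.4,58,0]
  rotation:
    - [0,0,0]
    - [0,0,0]
    - [0,0,0]
    - [0,0,0]
    - [0,0,0]
    - [0,0,0]
    - [0,0,0]
    - [0,0,0]
    - [0,0,0]
    - [0,0,0]
  hand: [20,20,20,20,20,20,20,20,20,20]

```text
t: 5.25
tool_pos: [0.5065, 0.2023, 0.1285]
eef_rot: [[-0.966, -0.26, 0.001], [-0.26, 0.966, -0.006], [0.0, -0.006, -1.0]]
wrist_force: [2.6, -10.7, 0.9]
width: 0.0273
```

```bash
python3 - <<'E'
from h import *
s=get_state();print(s["t"],s["tool_pos"],s["q"],s["wrist_force"],s["width"])
ex=np.array([-.2572,.9664,0]);o=np.array([.5433,.0646,.018]);print((s["tool_pos"]-o)@ex-.085)
t=camera("top");cv2.imwrite("pics/t3.png",cv2.resize(t[160:270,145:295],None,fx=5,fy=5,interpolation=cv2.INTER_CUBIC))
t=camera("wrist");cv2.imwrite("pics/w3.png",t)
E
```

```text
5.25 [0.5065 0.2023 0.1285] [ 0.1785  0.5809  1.7317 -0.0087  0.829  -1.6489] [  2.5576 -10.6901   0.8542] 0.027315930353281087
0.05755297705112118
```

View pics/t3.png

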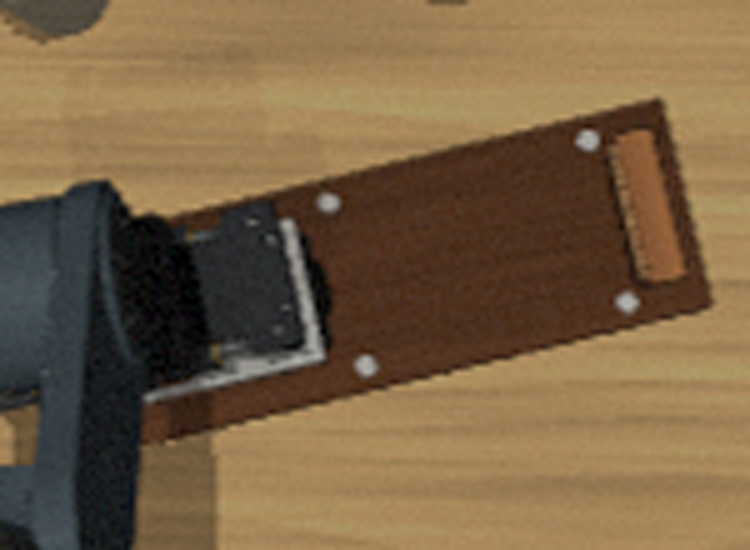

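View pics/w3.png

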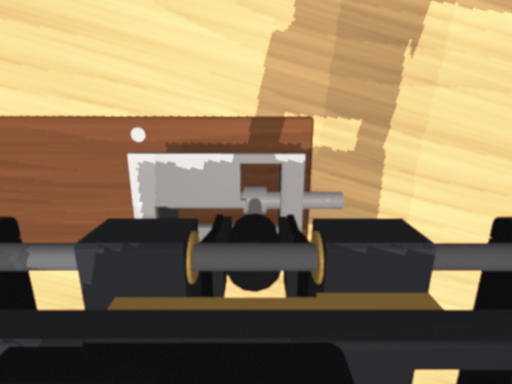

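send_rows:
  slide:
    - [-0.7,2.5,0]
    - [-1.3,4.8,0]
    - [-1.3,4.8,0]
    - [-1.3,4.8,0]
    - [-1.3,4.8,0]
    - [-1.3,4.8,0]
    - [-1.3,4.8,0]
    - [-1.3,4.8,0]
    - [-1.3,4.8,0]
    - [-1.3,4.8,0]
  rotation:
    - [0,0,0]
    - [0,0,0]
    - [0,0,0]
    - [0,0,0]
    - [0,0,0]
    - [0,0,0]
    - [0,0,0]
    - [0,0,0]
    - [0,0,0]
    - [0,0,0]
  hand: [20,20,20,20,20,20,20,20,20,20]

```text
t: 6.35
tool_pos: [0.5053, 0.2068, 0.1285]
eef_rot: [[-0.966, -0.259, 0.001], [-0.259, 0.966, -0.007], [0.001, -0.007, -1.0]]
wrist_force: [2.2, -11.6, 0.0]
width: 0.0275
```

```bash
python3 - <<'E'
from h import *
s=get_state();print(s["t"],s["tool_pos"],s["q"],s["wrist_force"],s["width"])
ex=np.array([-.2572,.9664,0]);o=np.array([.5433,.0646,.018]);print((s["tool_pos"]-o)@ex-.085)
t=camera("wrist");cv2.imwrite("pics/w4.png",cv2.resize(t[140:300,120:360],None,fx=3,fy=3))
E
```

```text
6.35 [0.5053 0.2068 0.1285] [ 0.1874  0.5815  1.7302 -0.0091  0.83   -1.6396] [  2.2355 -11.6389   0.0355] 0.027462225654044613
0.06222258837578064
```

View pics/w4.png

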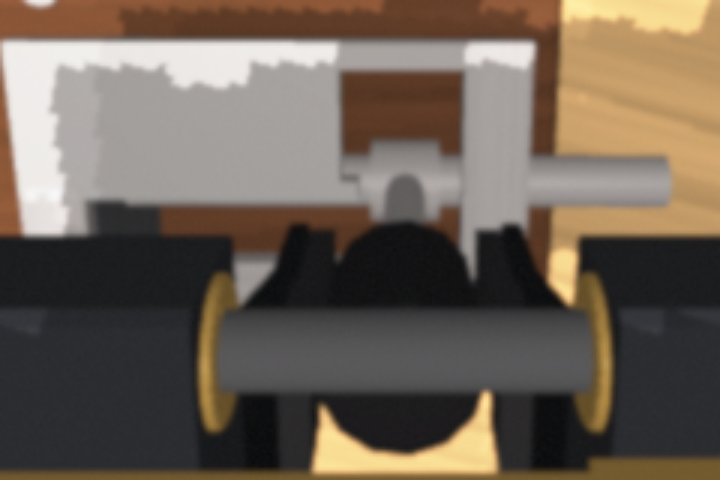

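send_rows:
  slide:
    - [-6.5,-1.7,-0.3]
    - [-12.8,-3.4,-1.1]
    - [-19.1,-5.1,-2.4]
    - [-25.4,-6.8,-4.2]
    - [-31.4,-8.4,-6.6]
    - [-31.4,-8.4,-6.6]
    - [-31.4,-8.4,-6.6]
    - [-31.4,-8.4,-6.6]
    - [-31.4,-8.4,-6.6]
    - [-31.4,-8.4,-6.6]
  rotation:
    - [0.0206,-0.0773,0]
    - [0.0412,-0.1546,0]
    - [0.0617,-0.2319,0]
    - [0.0823,-0.3092,0]
    - [0.1029,-0.3866,0]
    - [0.1029,-0.3866,0]
    - [0.1029,-0.3866,0]
    - [0.1029,-0.3866,0]
    - [0.1029,-0.3866,0]
    - [0.1029,-0.3866,0]
  hand: [20,20,20,20,20,20,20,20,20,20]

```text
t: 7.4
tool_pos: [0.4736, 0.2002, 0.1217]
eef_rot: [[-0.89, -0.256, 0.378], [-0.237, 0.967, 0.098], [-0.39, -0.002, -0.921]]
wrist_force: [2.3, -11.8, -1.9]
width: 0.0273
```

```bash
python3 - <<'E'
from h import *
s=get_state();print(s["t"],s["tool_pos"],s["q"],s["wrist_force"],s["ft_torque"],s["width"])
ex=np.array([-.2572,.9664,0]);o=np.array([.5433,.0646,.018]);print((s["tool_pos"]-o)@ex-.085,(s["tool_pos"]-o)@np.array([-.9664,-.2572,0]))
t=camera("wrist");cv2.imwrite("pics/w5.png",cv2.resize(t[100:300,120:360],None,fx=3,fy=3))
E
```

```text
7.4 [0.4736 0.2002 0.1217] [ 0.1616  0.5212  2.1024  0.2967  0.124  -1.956 ] [  2.27   -11.8127  -1.868 ] [-2.0807  0.2379 -0.7833] 0.02729140183642755
0.06400713622720235 0.03242877380983431
```

View pics/w5.png

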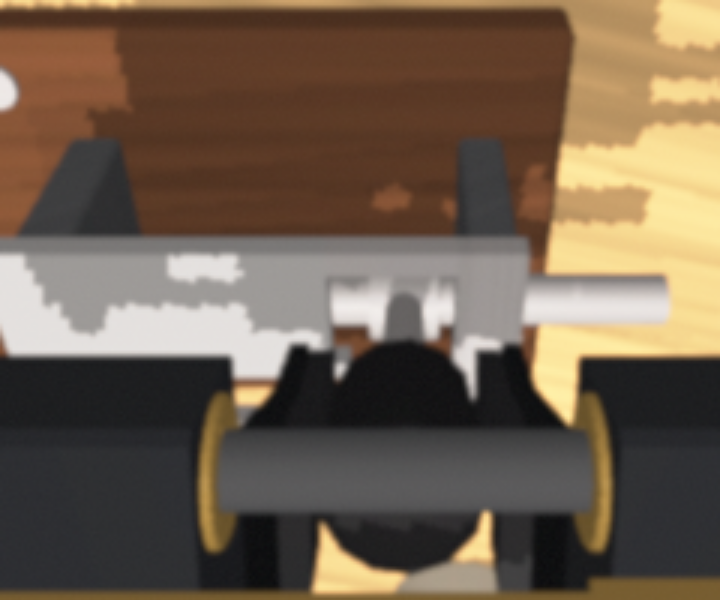

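send_rows:
  slide:
    - [-2.9,-0.8,-1.4]
    - [-5.7,-1.5,-2.9]
    - [-8.6,-2.3,-4.5]
    - [-11.4,-3.0,-6.1]
    - [-11.4,-3.0,-6.1]
    - [-11.4,-3.0,-6.1]
    - [-11.4,-3.0,-6.1]
    - [-11.4,-3.0,-6.1]
    - [-11.4,-3.0,-6.1]
    - [-11.4,-3.0,-6.1]
  rotation:
    - [-0.004,0.015,0]
    - [-0.008,0.03,0]
    - [-0.012,0.045,0]
    - [-0.013,0.05,0]
    - [-0.013,0.05,0]
    - [-0.013,0.05,0]
    - [-0.013,0.05,0]
    - [-0.013,0.05,0]
    - [-0.013,0.05,0]
    - [-0.013,0.05,0]
  hand: [20,20,20,20,20,20,20,20,20,20]

```text
t: 8.45
tool_pos: [0.4678, 0.1979, 0.1185]
eef_rot: [[-0.904, -0.255, 0.344], [-0.24, 0.967, 0.087], [-0.355, -0.003, -0.935]]
wrist_force: [5.6, -11.4, 6.2]
width: 0.0273
```

```bash
cat > look.py <<'E'
from h import *
import sys
s=get_state();print(s["t"],s["tool_pos"],s["q"],s["wrist_force"],s["ft_torque"],s["width"])
ex=np.array([-.2572,.9664,0]);o=np.array([.5433,.0646,.018]);print((s["tool_pos"]-o)@ex-.085,(s["tool_pos"]-o)@np.array([-.9664,-.2572,0]))
t=camera("wrist");cv2.imwrite(f"pics/{sys.argv[1]}.png",cv2.resize(t[100:300,120:360],None,fx=3,fy=3))
E
python3 look.py w6
```

```text
8.45 [0.4678 0.1979 0.1185] [ 0.1619  0.5214  2.0924  0.1844  0.1692 -1.8436] [  5.5903 -11.3796   6.1508] [-1.5762 -1.2637 -0.7722] 0.027283579984871173
0.06325917713574007 0.03870346197023733
```

View pics/w6.png

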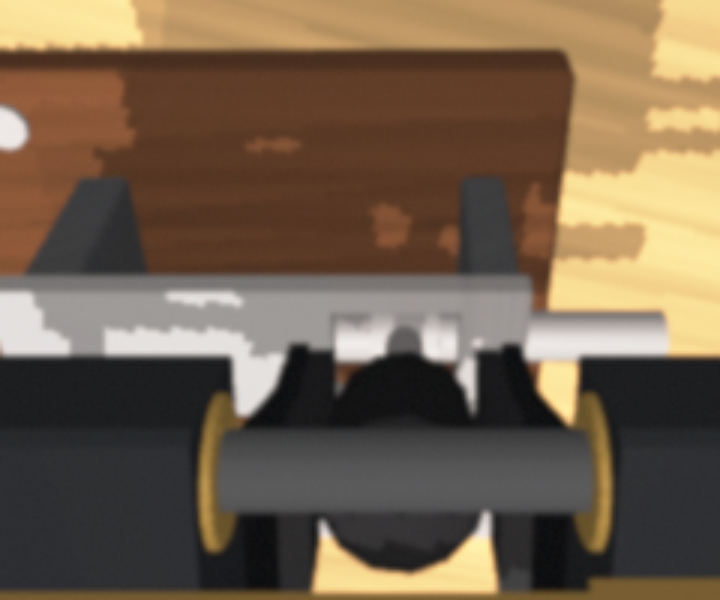

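send_rows:
  slide:
    - [0,0,0]
    - [0,0,0]
    - [-2,-0.5,-1]
    - [-4,-1.1,-2]
    - [-5,-1.3,-2.7]
    - [-6,-1.6,-3]
    - [-6,-1.6,-3]
    - [-6,-1.6,-3]
    - [-6,-1.6,-3]
    - [-6,-1.6,-3]
  rotation:
    - [0,0,0]
    - [0,0,0]
    - [0,0,0]
    - [0,0,0]
    - [0,0,0]
    - [0,0,0]
    - [0,0,0]
    - [0,0,0]
    - [0,0,0]
    - [0,0,0]
  hand: [20,20,20,20,20,20,20,20,20,20]
  squeeze: 22

```text
t: 9.5
tool_pos: [0.4611, 0.1962, 0.1147]
eef_rot: [[-0.905, -0.255, 0.342], [-0.24, 0.967, 0.087], [-0.352, -0.003, -0.936]]
wrist_force: [5.5, -11.1, 0.8]
width: 0.0274
```

```bash
python3 look.py w7
```

```text
9.5 [0.4611 0.1962 0.1147] [ 0.1604  0.5263  2.1099  0.2121  0.1498 -1.873 ] [  5.4558 -11.1177   0.8259] [-1.6671 -1.015  -0.7763] 0.027385610891104088
0.06334052174734824 0.04562621789455281
```

View pics/w7.png

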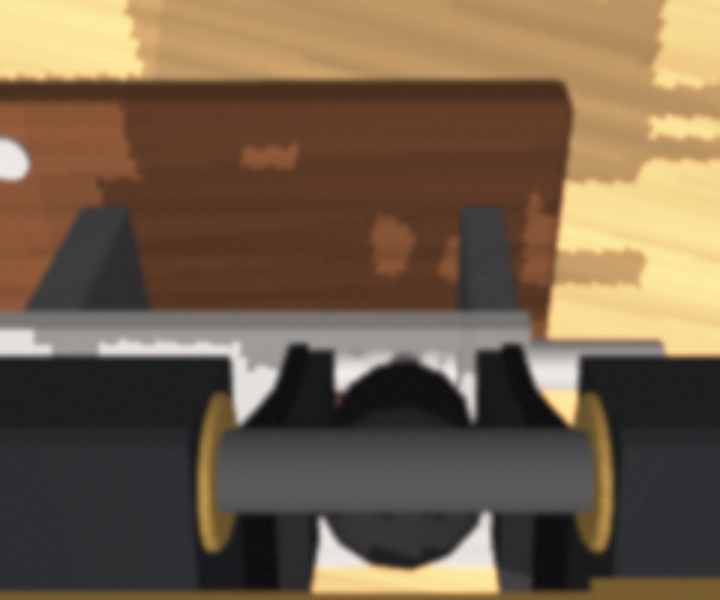

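send_rows:
  slide:
    - [0.5,-1.9,0]
    - [1,-3.9,0]
    - [1.5,-5.8,0]
    - [2.1,-7.7,0]
    - [2.6,-9.7,0]
    - [3.1,-11.6,0]
    - [3.1,-11.6,0]
    - [3.1,-11.6,0]
    - [3.1,-11.6,0]
    - [3.1,-11.6,0]
  rotation:
    - [0,0,0]
    - [0,0,0]
    - [0,0,0]
    - [0,0,0]
    - [0,0,0]
    - [0,0,0]
    - [0,0,0]
    - [0,0,0]
    - [0,0,0]
    - [0,0,0]
  hand: [20,20,20,20,20,20,20,20,20,20]

```text
t: 10.55
tool_pos: [0.4638, 0.1852, 0.1146]
eef_rot: [[-0.905, -0.255, 0.341], [-0.24, 0.967, 0.087], [-0.352, -0.003, -0.936]]
wrist_force: [6.3, -5.0, 0.8]
width: 0.0275
```

```bash
python3 look.py w8
```

```text
10.55 [0.4638 0.1852 0.1146] [ 0.1309  0.5252  2.1145  0.2833  0.1506 -1.9714] [ 6.3093 -5.0244  0.8064] [-0.664  -0.8971 -0.4555] 0.027485173489898474
0.05201356855603241 0.04582594573121666
```

View pics/w8.png

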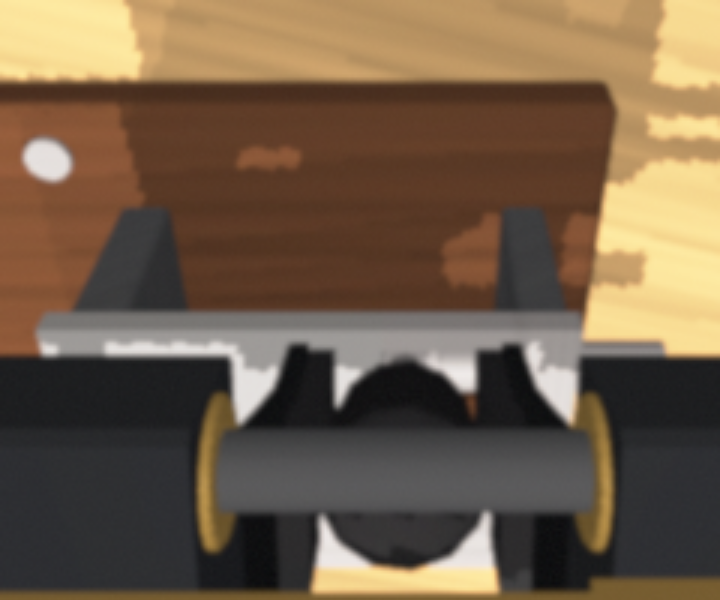

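send_rows:
  slide:
    - [0.2,-1,0]
    - [0.3,-1.5,0]
    - [0.3,-1.5,0]
    - [0.3,-1.5,0]
    - [0.3,-1.5,0]
    - [-6,-3,18]
    - [-13,-5,38]
    - [-20,-7,56]
    - [-27,-9,75]
    - [-27,-9,75]
  rotation:
    - [0,0,0]
    - [0,0,0]
    - [0,0,0]
    - [0,0,0]
    - [0,0,0]
    - [0,0,0]
    - [0,0,0]
    - [0,0,0]
    - [0,0,0]
    - [0,0,0]
  hand: [24,28,36,50,60,60,60,60,60,60]

```text
t: 11.6
tool_pos: [0.4311, 0.1767, 0.1895]
eef_rot: [[-0.907, -0.258, 0.332], [-0.242, 0.966, 0.088], [-0.344, -0.0, -0.939]]
wrist_force: [0.2, -0.1, -0.0]
width: 0.0598
```

```bash
python3 look.py w9; python3 -c "
import cv2
from bench import *
t=camera('scene');cv2.imwrite('pics/s9.png',cv2.resize(t[90:250,160:320],None,fx=3.5,fy=3.5,interpolation=cv2.INTER_CUBIC))"
```

```text
11.6 [0.4311 0.1767 0.1895] [ 0.1172  0.3181  2.1191  0.1393  0.36   -1.8362] [ 0.1981 -0.1496 -0.043 ] [-0.0336  0.2159 -0.043 ] 0.059818054915319704
0.052243386222723745 0.07962012518387478
```

View pics/w9.png

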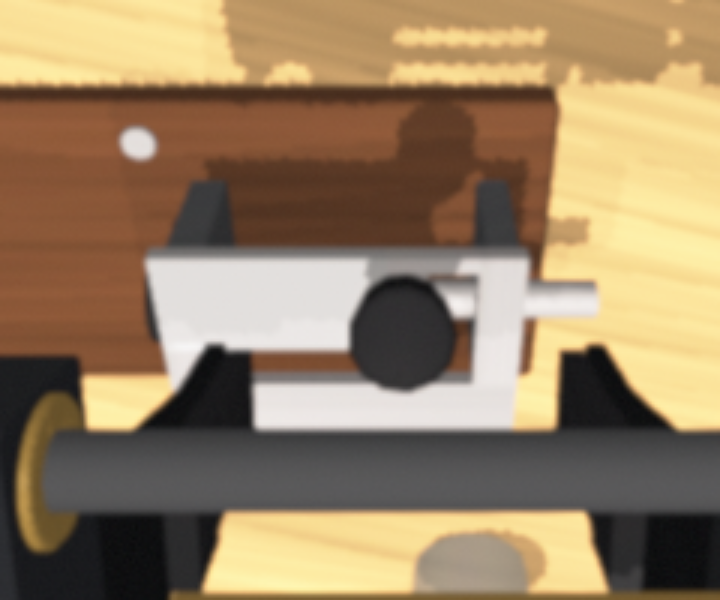

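View pics/s9.png

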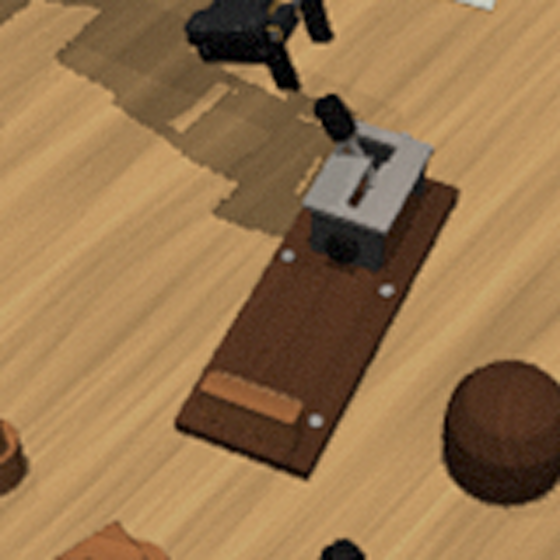

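```bash
cat > go.py <<'E'
from h import *
from scipy.spatial.transform import Rotation as Ro
import sys
x,y,z,yaw=map(float,sys.argv[1:5]);yaw=np.radians(yaw)
s=get_state();ty=np.array([np.cos(yaw),np.sin(yaw),0]);tz=np.array([0,0,-1.]);T=np.c_[np.cross(ty,tz),ty,tz]
rv=Ro.from_matrix(T@s["eef_rot"].T).as_rotvec();d=(np.array([x,y,z])-s["tool_pos"])*1000
print("rv",rv,"d",d,"rows",np.linalg.norm(rv)/.15,np.linalg.norm(d)/50,s["t"])
E
python3 go.py .4345 -.2687 .26 0
```

```text
rv [ 0.245   0.3191 -1.8101] d [   3.1497 -445.4093   72.0568] rows 12.361722989749694 9.024223162757867 11.7
```

send_rows:
  slide:
    - [0,0,35]
    - [1,-30,72]
    - [1,-75,72]
    - [2,-115,72]
    - [2,-155,72]
    - [2,-195,72]
    - [2,-235,72]
    - [3,-275,72]
    - [3,-310,72]
    - [3,-345,72]
  rotation:
    - [0.02,0.026,-0.145]
    - [0.039,0.051,-0.29]
    - [0.059,0.077,-0.434]
    - [0.078,0.102,-0.579]
    - [0.098,0.128,-0.724]
    - [0.118,0.153,-0.869]
    - [0.137,0.179,-1.014]
    - [0.157,0.204,-1.158]
    - [0.176,0.23,-1.303]
    - [0.196,0.255,-1.448]
  hand: [80,80,80,80,80,80,80,80,80,80]

```text
t: 12.7
tool_pos: [0.4341, -0.1697, 0.2584]
eef_rot: [[-0.357, 0.931, 0.07], [0.932, 0.36, -0.035], [-0.058, 0.053, -0.997]]
wrist_force: [0.8, 0.3, 1.3]
width: 0.0797
```

```bash
python3 go.py .4345 -.2687 .26 0
```

```text
rv [ 0.0474  0.0633 -0.367 ] d [  0.3538 -98.9588   1.6094] rows 2.503041879895863 1.9794513583006756 12.7
```

send_rows:
  slide:
    - [0,-40,1]
    - [0,-80,1]
    - [0,-120,1]
    - [0,-139,1]
    - [0,-139,1]
    - [0,-139,1]
    - [0,-139,1]
    - [0,-139,1]
    - [0,-139,1]
    - [0,-139,1]
  rotation:
    - [0.018,0.024,-0.14]
    - [0.035,0.048,-0.275]
    - [0.047,0.063,-0.367]
    - [0.047,0.063,-0.367]
    - [0.047,0.063,-0.367]
    - [0.047,0.063,-0.367]
    - [0.047,0.063,-0.367]
    - [0.047,0.063,-0.367]
    - [0.047,0.063,-0.367]
    - [0.047,0.063,-0.367]
  hand: [80,80,80,80,80,80,80,80,80,80]

```text
t: 13.7
tool_pos: [0.4347, -0.3066, 0.2611]
eef_rot: [[-0.008, 1.0, 0.003], [1.0, 0.008, -0.004], [-0.004, 0.003, -1.0]]
wrist_force: [-0.5, 0.1, -0.0]
width: 0.0803
```

```bash
python3 - <<'E'
from h import *
s=get_state();print(s["t"],s["tool_pos"],s["eef_rot"])
t=camera("wrist");cv2.imwrite("pics/w10.png",t);print(proj("wrist",[.4345,-.2687,.095],s))
E
```

```text
13.7 [ 0.4347 -0.3066  0.2611] [[-0.0078  1.      0.0027]
 [ 1.      0.0078 -0.0037]
 [-0.0037  0.0027 -1.    ]]
(np.float64(253.97809536872637), np.float64(139.2097667442914))
```

View pics/w10.png

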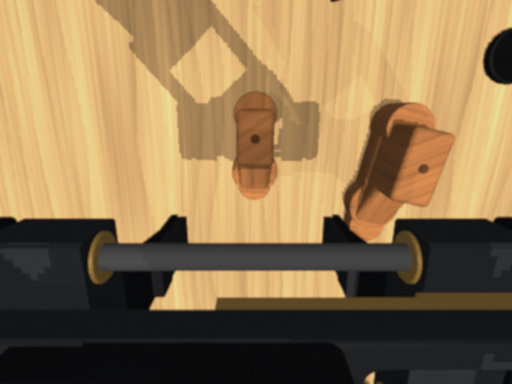

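```bash
python3 - <<'E'
import cv2
t=cv2.imread("pics/w10.png");cv2.imwrite("pics/w10c.png",cv2.resize(t[85:205,215:295],None,fx=5,fy=5,interpolation=cv2.INTER_CUBIC))
E
```

```text
(no output)
```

View pics/w10c.png

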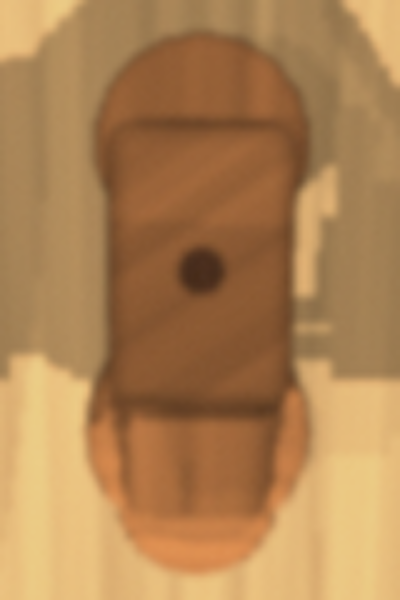

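```bash
python3 - <<'E'
from h import *
s=get_state()
f=lambda u,v:(u/5-.4+215,v/5-.4+85)
W=[onz("wrist",f(*c),.095,s) for c in((108,123),(298,123),(290,408),(113,408))];print(np.array(W))
h=(W[0]+W[1])/2;t=(W[2]+W[3])/2;print("ctr",(h+t)/2,"yaw",np.degrees(np.arctan2(*(t-h)[[1,0]])))
hl=onz("wrist",f(203,32),.02,s);to=onz("wrist",f(198,573),.01,s);print(hl,to,np.degrees(np.arctan2(*(to-hl)[[1,0]])),np.linalg.norm(hl-to))
b=f(200,270)
print("hole",onz("wrist",b,.095,s),tri(ray("wrist",b,s),ray("top",np.array((150,419))/5-.4+[315,170]),ray("scene",np.array((566-425,88))/5-.4+[120,195])))
E
```

```text
[[ 0.4161 -0.2385  0.095 ]
 [ 0.455  -0.2382  0.095 ]
 [ 0.4548 -0.2976  0.095 ]
 [ 0.4167 -0.2979  0.095 ]]
ctr [ 0.4356 -0.2681  0.095 ] yaw -89.82164733121378
[ 0.4357 -0.2174  0.02  ] [ 0.4356 -0.3625  0.01  ] -90.04983155587934 0.1454579939625381
hole [ 0.4352 -0.2682  0.095 ] (array([ 0.4352, -0.2689,  0.0949]), [np.float64(0.5972213965994965), np.float64(1.007383919555405), np.float64(0.5269732079340207)])
```

```bash
python3 go.py .4354 -.2683 .076 0
```

```text
rv [ 0.0038  0.0028 -0.0075] d [   0.705    38.4438 -185.1022] rows 0.0592135600321772 3.7810703755578627 13.75
```

send_rows:
  slide:
    - [0.7,20,0]
    - [0.7,38.4,-20]
    - [0.7,38.4,-55]
    - [0.7,38.4,-90]
    - [0.7,38.4,-125]
    - [0.7,38.4,-155]
    - [0.7,38.4,-175]
    - [0.7,38.4,-185]
    - [0.7,38.4,-185]
    - [0.7,38.4,-185]
  rotation:
    - [0.004,0.003,-0.0075]
    - [0.004,0.003,-0.0075]
    - [0.004,0.003,-0.0075]
    - [0.004,0.003,-0.0075]
    - [0.004,0.003,-0.0075]
    - [0.004,0.003,-0.0075]
    - [0.004,0.003,-0.0075]
    - [0.004,0.003,-0.0075]
    - [0.004,0.003,-0.0075]
    - [0.004,0.003,-0.0075]
  hand: [80,80,80,80,80,80,80,80,80,80]

```text
t: 14.75
tool_pos: [0.4358, -0.2693, 0.0765]
eef_rot: [[0.001, 1.0, 0.0], [1.0, -0.001, -0.0], [-0.0, 0.0, -1.0]]
wrist_force: [0.5, 0.1, 0.3]
width: 0.0805
```

send_rows:
  slide:
    - [0,0,0]
    - [0,0,0]
    - [0,0,0]
    - [0,0,0]
    - [0,0,0]
    - [0,0,0]
    - [0,0,0]
    - [0,0,0]
    - [0,0,0]
    - [0,0,0]
  rotation:
    - [0,0,0]
    - [0,0,0]
    - [0,0,0]
    - [0,0,0]
    - [0,0,0]
    - [0,0,0]
    - [0,0,0]
    - [0,0,0]
    - [0,0,0]
    - [0,0,0]
  hand: [65,50,40,34,34,34,34,34,34,34]
  squeeze: 25

```text
t: 15.75
tool_pos: [0.4352, -0.2689, 0.0759]
eef_rot: [[0.001, 1.0, -0.001], [1.0, -0.001, 0.0], [0.0, -0.001, -1.0]]
wrist_force: [-0.3, 0.5, 2.3]
width: 0.0396
```

send_rows:
  slide:
    - [0,0,20]
    - [0,0,50]
    - [0,0,80]
    - [0,0,80]
    - [0,0,80]
    - [0,0,80]
    - [0,0,80]
    - [0,0,80]
    - [0,0,80]
    - [0,0,80]
  rotation:
    - [0,0,0]
    - [0,0,0]
    - [0,0,0]
    - [0,0,0]
    - [0,0,0]
    - [0,0,0]
    - [0,0,0]
    - [0,0,0]
    - [0,0,0]
    - [0,0,0]
  hand: [34,34,34,34,34,34,34,34,34,34]

```text
t: 16.75
tool_pos: [0.4351, -0.2688, 0.1554]
eef_rot: [[0.001, 1.0, -0.001], [1.0, -0.001, 0.001], [0.001, -0.001, -1.0]]
wrist_force: [0.6, -0.4, -1.9]
width: 0.0398
```

```bash
python3 - <<'E'
from h import *
s=get_state();print(s["t"],s["tool_pos"],s["eef_rot"],s["wrist_force"],s["ft_torque"])
t=camera("wrist");cv2.imwrite("pics/w11.png",t)
t=camera("scene");cv2.imwrite('pics/s11.png',cv2.resize(t[100:300,80:330],None,fx=3,fy=3,interpolation=cv2.INTER_CUBIC))
E
```

```text
16.75 [ 0.4351 -0.2688  0.1554] [[ 0.0009  1.     -0.0011]
 [ 1.     -0.0009  0.001 ]
 [ 0.001  -0.0011 -1.    ]] [ 0.5629 -0.3648 -1.9497] [-0.0707  0.0653  0.0109]
```

View pics/w11.png

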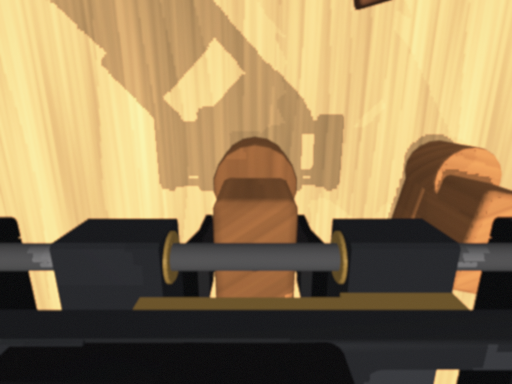

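View pics/s11.png

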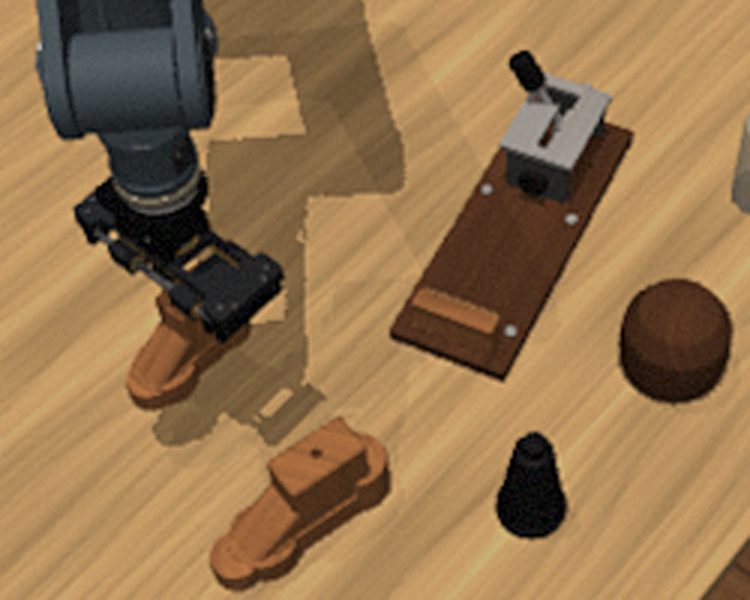

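```bash
python3 go.py .5535 .026 .175 14.95
```

```text
rv [-0.0006 -0.0008  0.2618] d [118.2737 294.8871  19.3214] rows 1.7453255228765334 6.366172387602642 16.85
```

send_rows:
  slide:
    - [8,25,19]
    - [22,55,19]
    - [36,90,19]
    - [50,125,19]
    - [64,160,19]
    - [78,195,19]
    - [92,230,19]
    - [105,262,19]
    - [115,285,19]
    - [118.3,295,19]
  rotation:
    - [0,0,0.02]
    - [0,0,0.05]
    - [0,0,0.08]
    - [0,0,0.11]
    - [0,0,0.14]
    - [0,0,0.17]
    - [0,0,0.2]
    - [0,0,0.23]
    - [0,0,0.25]
    - [0,0,0.262]
  hand: [34,34,34,34,34,34,34,34,34,34]

```text
t: 17.85
tool_pos: [0.5543, 0.0282, 0.1749]
eef_rot: [[-0.261, 0.965, 0.0], [0.965, 0.261, 0.001], [0.0, 0.001, -1.0]]
wrist_force: [0.1, -0.5, -2.4]
width: 0.04
```

send_rows:
  slide:
    - [0,0,0]
    - [0,0,0]
    - [0,0,0]
    - [0,0,0]
    - [0,0,0]
    - [0,0,0]
    - [0,0,0]
    - [0,0,0]
    - [0,0,0]
    - [0,0,0]
  rotation:
    - [0,0,0]
    - [0,0,0]
    - [0,0,0]
    - [0,0,0]
    - [0,0,0]
    - [0,0,0]
    - [0,0,0]
    - [0,0,0]
    - [0,0,0]
    - [0,0,0]
  hand: [34,34,34,34,34,34,34,34,34,34]

```text
t: 18.85
tool_pos: [0.5535, 0.0261, 0.1748]
eef_rot: [[-0.258, 0.966, -0.001], [0.966, 0.258, 0.0], [0.0, -0.001, -1.0]]
wrist_force: [0.1, 0.5, -3.1]
width: 0.0397
```

```bash
python3 go.py .5535 .026 .175 14.95;python3 - <<'E'
from h import *
s=get_state();print(s["q"])
t=camera("wrist");cv2.imwrite("pics/w12.png",t)
t=camera("top");cv2.imwrite('pics/t12.png',cv2.resize(t[160:270,145:305],None,fx=5,fy=5,interpolation=cv2.INTER_CUBIC))
t=camera("scene");cv2.imwrite('pics/s12.png',cv2.resize(t[80:240,160:330],None,fx=4,fy=4,interpolation=cv2.INTER_CUBIC))
E
```

```text
rv [-0.0003 -0.0006 -0.0004] d [-0.0475 -0.148   0.1582] rows 0.005078473911765864 0.004436027819626082 18.85
[-0.1546  0.5193  1.6752  0.0002  0.9477 -0.416 ]
```

View pics/w12.png

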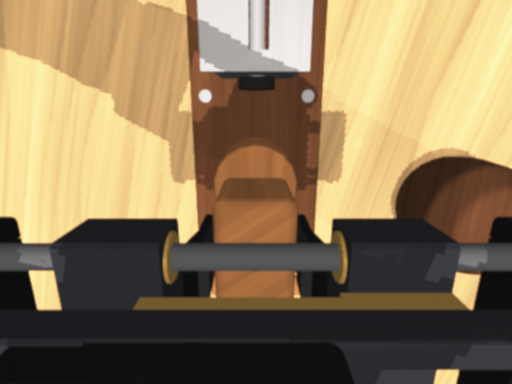

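View pics/t12.png

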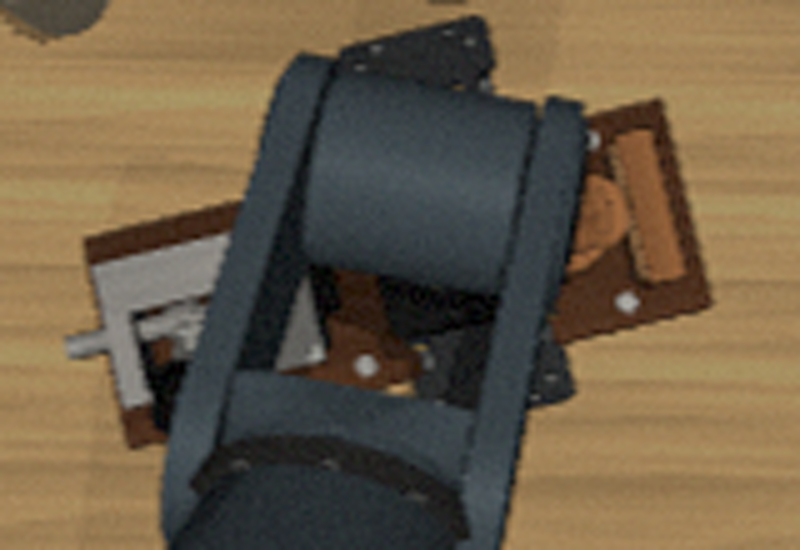

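View pics/s12.png

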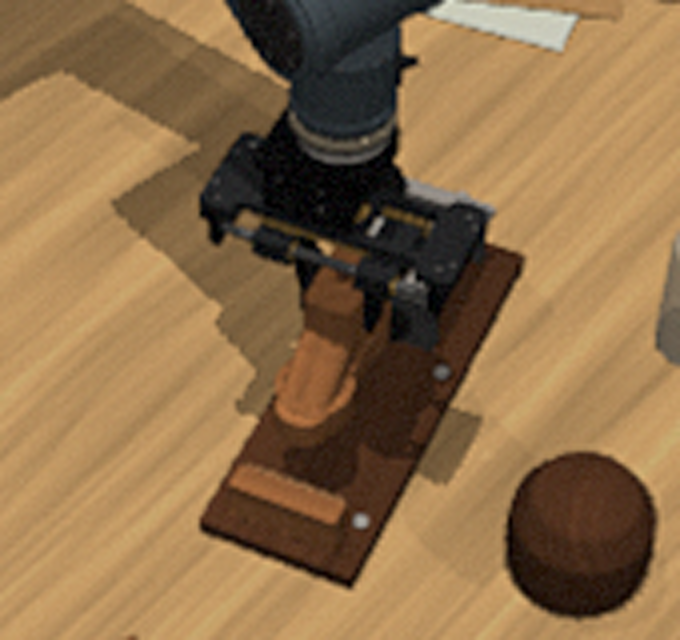

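```bash
python3 - <<'E'
from h import *
s=get_state()
t=cv2.imread("pics/w12.png").astype(int)
for r in (85,110,125,150): 
    g=t[r,150:360];print(r,"".join("#" if x.sum()<300 and x[2]>x[0] else "." for x in g))
ex=np.array([-.2572,.9664,0]);ey=np.array([-.9664,-.2572,0]);o=np.array([.5433,.0646,0])
cf=lambda p:[round(float(v),4) for v in((p-o)@ex,(p-o)@ey,p[2])]
g=lambda u,v:(u/5-.4+145,v/5-.4+160)
for uv in((608,135),(640,284),(657,133),(688,275)):print("stop top",cf(onz("top",g(*uv),.06)))
print("toe", cf(onz("top",g(630,215),.105)))
# scene stop top front edge, crop s12 x4 off (160,80)
q=lambda u,v:(u/4-.4+160,v/4-.4+80)
for uv in((238,466),(347,500),(232,485),(342,520)):print("scene stop",cf(onz("scene",q(*uv),.06)))
print("pad", cf(onz("wrist",(256.5,82),.045,s)),"screws",cf(onz("wrist",(205.5,96),.018,s)),cf(onz("wrist",(308,96),.018,s)), "tcp",cf(s["tool_pos"]))
print("slot", cf(onz("wrist",(259,20),.081,s)))
E
```

```text
85 ..........................................#####.#################################################.########.#.########.##.###################################################......................................
110 ...........................................################################################################################################################################.......................................
125 ...........................................################################################################################################################################.......................................
150 ............................................############################################..................................###############################################.........................................
stop top [-0.1301, -0.0454, 0.06]
stop top [-0.1274, 0.0431, 0.06]
stop top [-0.1581, -0.0397, 0.06]
stop top [-0.1556, 0.0446, 0.06]
toe [-0.1295, 0.0061, 0.105]
scene stop [-0.1366, 0.0422, 0.06]
scene stop [-0.1309, -0.0454, 0.06]
scene stop [-0.1542, 0.0385, 0.06]
scene stop [-0.1488, -0.0494, 0.06]
pad [0.0528, -0.0018, 0.045] screws [0.0418, 0.0481, 0.018] [0.0419, -0.0526, 0.018] tcp [-0.0398, -0.0, 0.1748]
slot [0.0929, -0.0033, 0.081]
```

```bash
python3 - <<'E'
import cv2
t=cv2.imread("pics/w12.png");cv2.imwrite("pics/w12c.png",cv2.resize(t[0:220,170:350],None,fx=3.3,fy=2.7,interpolation=cv2.INTER_CUBIC))
E
```

```text
(no output)
```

View pics/w12c.png

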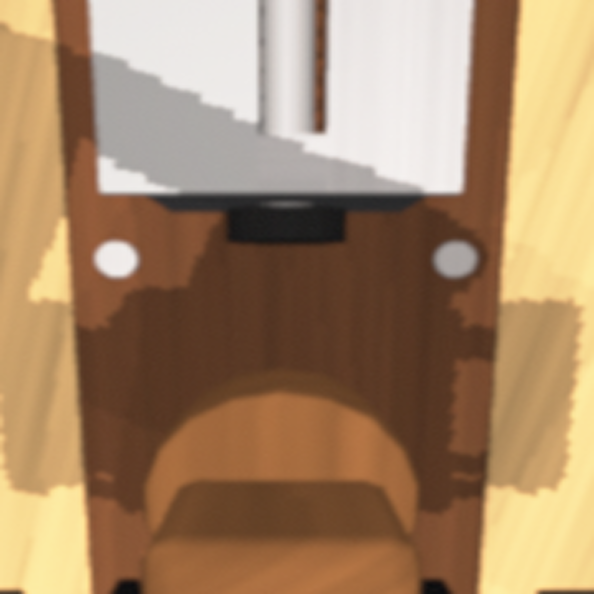

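send_rows:
  slide:
    - [0.6,3.8,-5]
    - [0.6,3.8,-20]
    - [0.6,3.8,-35]
    - [0.6,3.8,-50]
    - [0.6,3.8,-62]
    - [0.6,3.8,-70]
    - [0.6,3.8,-75]
    - [0.6,3.8,-78]
    - [0.6,3.8,-80]
    - [0.6,3.8,-80]
  rotation:
    - [0,0,0]
    - [0,0,0]
    - [0,0,0]
    - [0,0,0]
    - [0,0,0]
    - [0,0,0]
    - [0,0,0]
    - [0,0,0]
    - [0,0,0]
    - [0,0,0]
  hand: [34,34,34,34,34,34,34,34,34,34]

```text
t: 20.0
tool_pos: [0.5543, 0.0299, 0.095]
eef_rot: [[-0.258, 0.966, -0.0], [0.966, 0.258, 0.0], [0.0, -0.0, -1.0]]
wrist_force: [0.0, 0.4, -1.7]
width: 0.0401
```

```bash
python3 - <<'E'
from h import *
s=get_state();print(s["t"],s["tool_pos"],s["eef_rot"],s["wrist_force"],s["ft_torque"])
t=camera("wrist");cv2.imwrite("pics/w13.png",t)
t=camera("top");cv2.imwrite('pics/t13.png',cv2.resize(t[160:270,145:305],None,fx=5,fy=5,interpolation=cv2.INTER_CUBIC))
t=camera("scene");cv2.imwrite('pics/s13.png',cv2.resize(t[80:240,160:330],None,fx=4,fy=4,interpolation=cv2.INTER_CUBIC))
E
```

```text
20.0 [0.5543 0.0299 0.095 ] [[-0.2582  0.9661 -0.0002]
 [ 0.9661  0.2582  0.0002]
 [ 0.0003 -0.0002 -1.    ]] [ 0.0468  0.4137 -1.6523] [-0.1163  0.0569  0.0321]
```

View pics/w13.png

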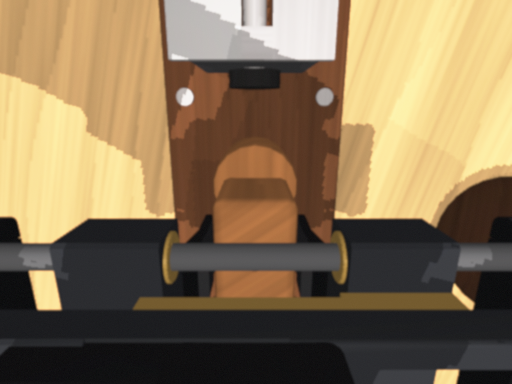

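View pics/t13.png

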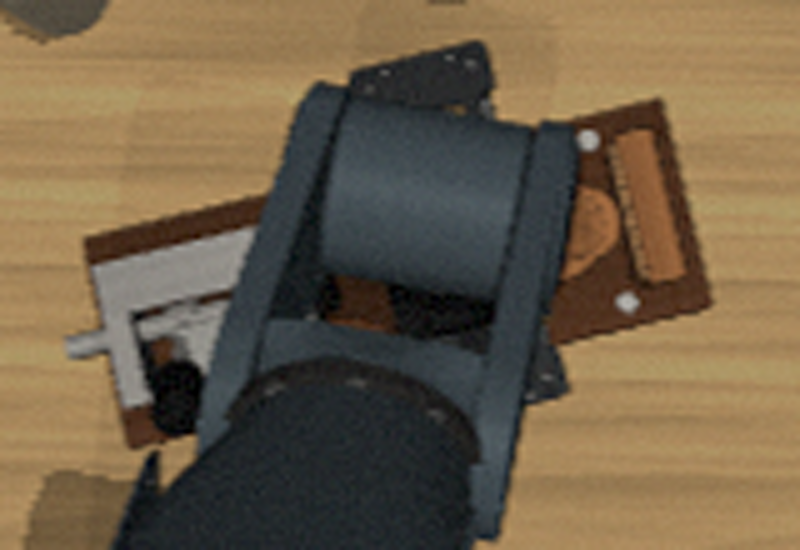

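View pics/s13.png

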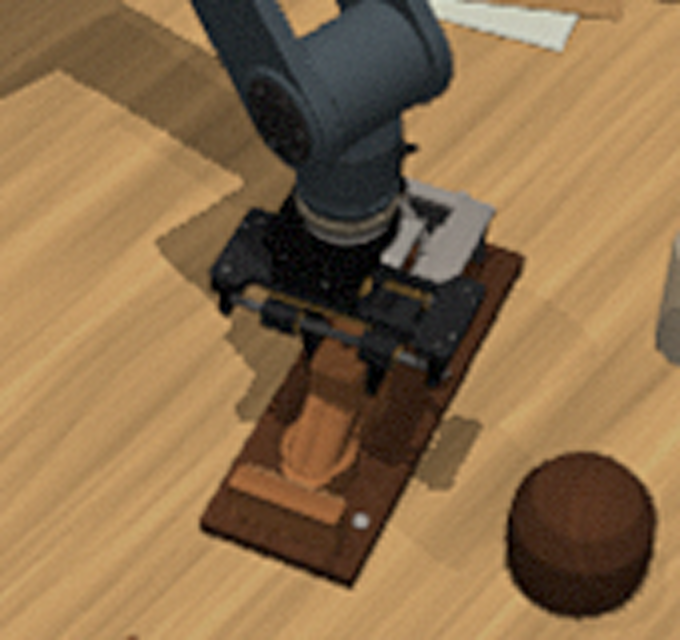

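send_rows:
  slide:
    - [0,0,-0.5]
    - [0,0,-1]
    - [0,0,-1.3]
    - [0,0,-1.3]
    - [0,0,-1.3]
    - [0,0,-1.3]
    - [0,0,-1.3]
    - [0,0,-1.3]
    - [0,0,-1.3]
    - [0,0,-1.3]
  rotation:
    - [0,0,0]
    - [0,0,0]
    - [0,0,0]
    - [0,0,0]
    - [0,0,0]
    - [0,0,0]
    - [0,0,0]
    - [0,0,0]
    - [0,0,0]
    - [0,0,0]
  hand: [34,34,34,34,34,34,34,34,34,34]

```text
t: 21.15
tool_pos: [0.5543, 0.0299, 0.0939]
eef_rot: [[-0.258, 0.966, -0.0], [0.966, 0.258, 0.0], [0.0, -0.0, -1.0]]
wrist_force: [-1.8, 0.6, 5.1]
width: 0.0396
```

send_rows:
  slide:
    - [0,0,0]
    - [0,0,0]
    - [0,0,0]
    - [0,0,0]
    - [0,0,0]
    - [0,0,20]
    - [0,0,50]
    - [0,0,85]
    - [0,0,120]
    - [0,0,140]
  rotation:
    - [0,0,0]
    - [0,0,0]
    - [0,0,0]
    - [0,0,0]
    - [0,0,0]
    - [0,0,0]
    - [0,0,0]
    - [0,0,0]
    - [0,0,0]
    - [0,0,0]
  hand: [41,44,50,60,65,65,65,65,65,65]

```text
t: 22.15
tool_pos: [0.5553, 0.0298, 0.2364]
eef_rot: [[-0.258, 0.966, 0.004], [0.966, 0.258, -0.0], [-0.001, 0.003, -1.0]]
wrist_force: [-0.0, 0.0, -0.5]
width: 0.0647
```

```bash
python3 go.py .475 .1865 .20 104.9;python3 - <<'E'
from h import *
s=get_state();print(s["t"],s["tool_pos"],s["q"])
t=camera("wrist");cv2.imwrite("pics/w14.png",t)
E
```

```text
rv [-0.0026  0.0031  1.5697] d [-80.2785 156.7363 -36.3911] rows 10.464460653627624 3.596399369205719 22.15
22.15 [0.5553 0.0298 0.2364] [-0.1475  0.4373  1.6133  0.0003  1.0873 -0.4088]
```

View pics/w14.png

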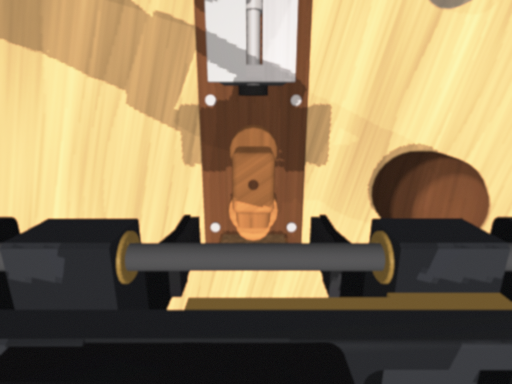

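```bash
cat > go2.py <<'E'
from h import *
from scipy.spatial.transform import Rotation as Ro
import sys
x,y,z,tilt=map(float,sys.argv[1:5])
s=get_state();ex=np.array([-.2572,.9664,0]);ex/=np.linalg.norm(ex);tz=np.array([0,0,-1.]);T=np.c_[np.cross(ex,tz),ex,tz]
T=Ro.from_rotvec(-ex*tilt).as_matrix()@T
rv=Ro.from_matrix(T@s["eef_rot"].T).as_rotvec();d=(np.array([x,y,z])-s["tool_pos"])*1000
print(T);print("rv",rv,"d",d,"rows",np.linalg.norm(rv)/.15,np.linalg.norm(d)/50,s["t"])
E
python3 go2.py .4311 .1767 .22 .36
```

```text
[[-0.9044 -0.2572  0.3404]
 [-0.2407  0.9664  0.0906]
 [-0.3523 -0.     -0.9359]]
rv [-0.2059 -0.3382  1.5499] d [-125.6795  147.0368  -18.8844] rows 10.664522751150324 3.8869921581493894 22.2
```

send_rows:
  slide:
    - [-10,10,10]
    - [-20,24,20]
    - [-32,38,20]
    - [-45,53,20]
    - [-58,68,20]
    - [-71,83,15]
    - [-84,98,10]
    - [-97,113,0]
    - [-110,128,-10]
    - [-118,138,-15]
  rotation:
    - [-0.019,-0.031,0.143]
    - [-0.038,-0.062,0.285]
    - [-0.057,-0.094,0.428]
    - [-0.076,-0.125,0.571]
    - [-0.095,-0.156,0.714]
    - [-0.114,-0.187,0.856]
    - [-0.133,-0.218,0.999]
    - [-0.152,-0.25,1.142]
    - [-0.171,-0.281,1.285]
    - [-0.19,-0.312,1.428]
  hand: [65,65,65,65,65,65,65,65,65,65]

```text
t: 23.2
tool_pos: [0.4338, 0.1686, 0.2172]
eef_rot: [[-0.937, -0.141, 0.321], [-0.13, 0.99, 0.057], [-0.326, 0.012, -0.945]]
wrist_force: [-0.9, 0.4, 0.4]
width: 0.0649
```

```bash
python3 go2.py .4311 .1767 .1895 .36
```

```text
[[-0.9044 -0.2572  0.3404]
 [-0.2407  0.9664  0.0906]
 [-0.3523 -0.     -0.9359]]
rv [-0.0062 -0.03    0.1182] d [ -2.6528   8.1046 -27.6755] rows 0.8140231485056503 0.5791902697566056 23.2
```

send_rows:
  slide:
    - [-1.5,4,-5]
    - [-2.7,8,-15]
    - [-2.7,8,-27.7]
    - [-2.7,8,-27.7]
    - [-2.7,8,-27.7]
    - [-2.7,8,-27.7]
    - [-2.7,8,-27.7]
    - [-2.7,8,-27.7]
    - [-2.7,8,-27.7]
    - [-2.7,8,-27.7]
  rotation:
    - [-0.003,-0.015,0.06]
    - [-0.006,-0.03,0.118]
    - [-0.006,-0.03,0.118]
    - [-0.006,-0.03,0.118]
    - [-0.006,-0.03,0.118]
    - [-0.006,-0.03,0.118]
    - [-0.006,-0.03,0.118]
    - [-0.006,-0.03,0.118]
    - [-0.006,-0.03,0.118]
    - [-0.006,-0.03,0.118]
  hand: [65,65,65,65,65,65,65,65,65,65]

```text
t: 24.2
tool_pos: [0.4335, 0.1759, 0.191]
eef_rot: [[-0.905, -0.25, 0.343], [-0.234, 0.968, 0.09], [-0.355, 0.001, -0.935]]
wrist_force: [0.7, 0.1, -0.5]
width: 0.0652
```

```bash
python3 go2.py .4641 .1837 .1146 .36; python3 look.py w15
```

```text
[[-0.9044 -0.2572  0.3404]
 [-0.2407  0.9664  0.0906]
 [-0.3523 -0.     -0.9359]]
rv [-0.002   0.0022  0.0069] d [ 30.5643   7.8045 -76.4419] rows 0.0502856609720445 1.6538994775333702 24.2
24.2 [0.4335 0.1759 0.191 ] [ 0.1136  0.3159  2.1213  0.1488  0.3487 -1.8408] [ 0.7494  0.1205 -0.5482] [-0.0134  0.211  -0.0621] 0.06519455096512276
0.05078738199288642 0.07745105546414233
```

View pics/w15.png

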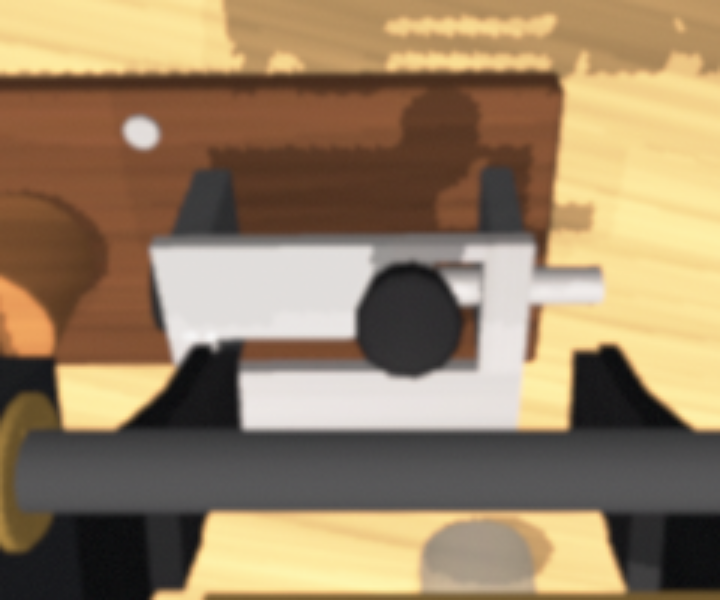

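Knob still parked; the view matches the earlier retreat pose. Descend along the tool axis and grip.

send_rows:
  slide:
    - [6,1.5,-15]
    - [12,3,-30]
    - [18,4.5,-45]
    - [24,6,-60]
    - [28,7,-70]
    - [30.5,7.8,-76.4]
    - [30.5,7.8,-76.4]
    - [30.5,7.8,-76.4]
    - [30.5,7.8,-76.4]
    - [30.5,7.8,-76.4]
  rotation:
    - [-0.002,0.002,0.007]
    - [-0.002,0.002,0.007]
    - [-0.002,0.002,0.007]
    - [-0.002,0.002,0.007]
    - [-0.002,0.002,0.007]
    - [-0.002,0.002,0.007]
    - [-0.002,0.002,0.007]
    - [-0.002,0.002,0.007]
    - [-0.002,0.002,0.007]
    - [-0.002,0.002,0.007]
  hand: [65,65,65,65,65,65,65,65,65,65]

```text
t: 25.25
tool_pos: [0.464, 0.1837, 0.115]
eef_rot: [[-0.904, -0.257, 0.341], [-0.241, 0.966, 0.091], [-0.353, -0.0, -0.936]]
wrist_force: [-0.1, 0.3, -0.8]
width: 0.0648
```

send_rows:
  slide:
    - [0,0,0]
    - [0,0,0]
    - [0,0,0]
    - [0,0,0]
    - [0,0,0]
    - [0,0,0]
    - [0,0,0]
    - [0,0,0]
    - [0,0,0]
    - [0,0,0]
  rotation:
    - [0,0,0]
    - [0,0,0]
    - [0,0,0]
    - [0,0,0]
    - [0,0,0]
    - [0,0,0]
    - [0,0,0]
    - [0,0,0]
    - [0,0,0]
    - [0,0,0]
  hand: [50,35,25,20,20,20,20,20,20,20]
  squeeze: 30

```text
t: 26.25
tool_pos: [0.4635, 0.1846, 0.1144]
eef_rot: [[-0.905, -0.258, 0.339], [-0.241, 0.966, 0.092], [-0.351, 0.001, -0.936]]
wrist_force: [-0.5, 5.6, 0.3]
width: 0.0274
```

```bash
python3 look.py w16
```

```text
26.25 [0.4635 0.1846 0.1144] [ 0.1258  0.5253  2.116   0.3244  0.1523 -2.0176] [-0.4995  5.5896  0.3187] [0.9291 0.2777 0.2912] 0.027446671797133036
0.05146647023806712 0.0462382696847664
```

View pics/w16.png

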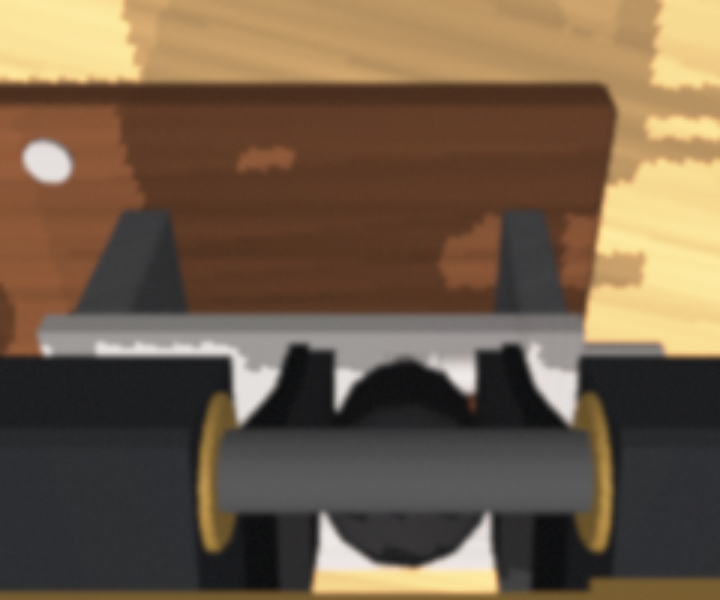

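send_rows:
  slide:
    - [-0.8,3,0]
    - [-1.6,6,0]
    - [-2.4,9,0]
    - [-3.1,11.8,0]
    - [-3.1,11.8,0]
    - [-3.1,11.8,0]
    - [-3.1,11.8,0]
    - [-3.1,11.8,0]
    - [-3.1,11.8,0]
    - [-3.1,11.8,0]
  rotation:
    - [0,0,0]
    - [0,0,0]
    - [0,0,0]
    - [0,0,0]
    - [0,0,0]
    - [0,0,0]
    - [0,0,0]
    - [0,0,0]
    - [0,0,0]
    - [0,0,0]
  hand: [20,20,20,20,20,20,20,20,20,20]

```text
t: 27.3
tool_pos: [0.4614, 0.1939, 0.1145]
eef_rot: [[-0.905, -0.255, 0.342], [-0.239, 0.967, 0.089], [-0.353, -0.001, -0.936]]
wrist_force: [2.1, -11.9, 1.5]
width: 0.0273
```

```bash
python3 look.py w17
```

```text
27.3 [0.4614 0.1939 0.1145] [ 0.1528  0.5264  2.1122  0.2458  0.1482 -1.9126] [  2.1352 -11.941    1.4862] [-1.9807  0.1432 -0.7637] 0.027341506041753894
0.06098645381241165 0.04585072229397497
```

View pics/w17.png

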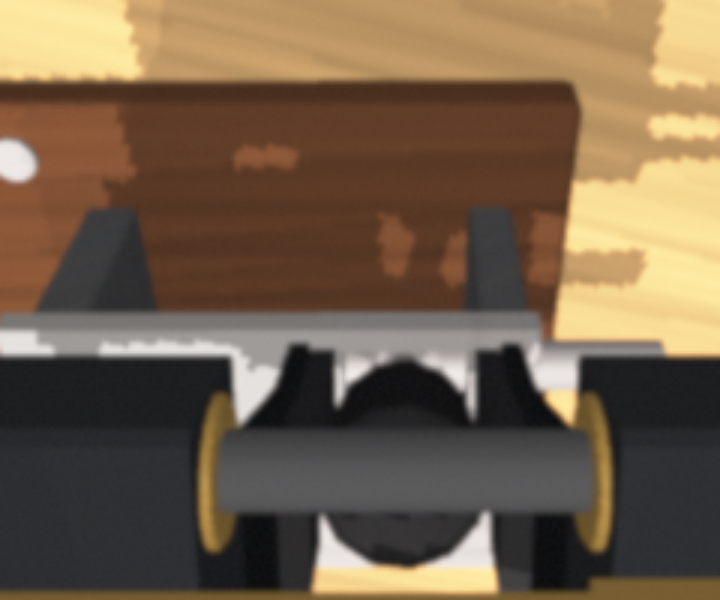

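send_rows:
  slide:
    - [-0.6,2.2,0]
    - [-0.6,2.2,0]
    - [5.1,3.7,3.5]
    - [12.3,5.6,7.1]
    - [19.9,7.7,10]
    - [27.7,9.7,12]
    - [35.6,11.8,13.3]
    - [43.7,14,13.7]
    - [43.7,14,13.7]
    - [43.7,14,13.7]
  rotation:
    - [0,0,0]
    - [0,0,0]
    - [-0.013,0.049,0]
    - [-0.029,0.109,0]
    - [-0.045,0.169,0]
    - [-0.061,0.228,0]
    - [-0.077,0.288,0]
    - [-0.093,0.348,0]
    - [-0.093,0.348,0]
    - [-0.093,0.348,0]
  hand: [20,20,20,20,20,20,20,20,20,20]
  squeeze: 22

```text
t: 28.35
tool_pos: [0.506, 0.2061, 0.1283]
eef_rot: [[-0.966, -0.259, 0.001], [-0.259, 0.966, -0.007], [0.001, -0.007, -1.0]]
wrist_force: [1.2, -10.6, 2.5]
width: 0.0278
```

```bash
python3 look.py w18
```

```text
28.35 [0.506  0.2061 0.1283] [ 0.1859  0.5824  1.7292 -0.0092  0.8304 -1.6409] [  1.2455 -10.6032   2.5455] [-1.858  -0.2961 -0.0788] 0.027758366196601957
0.061353811299698205 -0.00030863863238518997
```

View pics/w18.png

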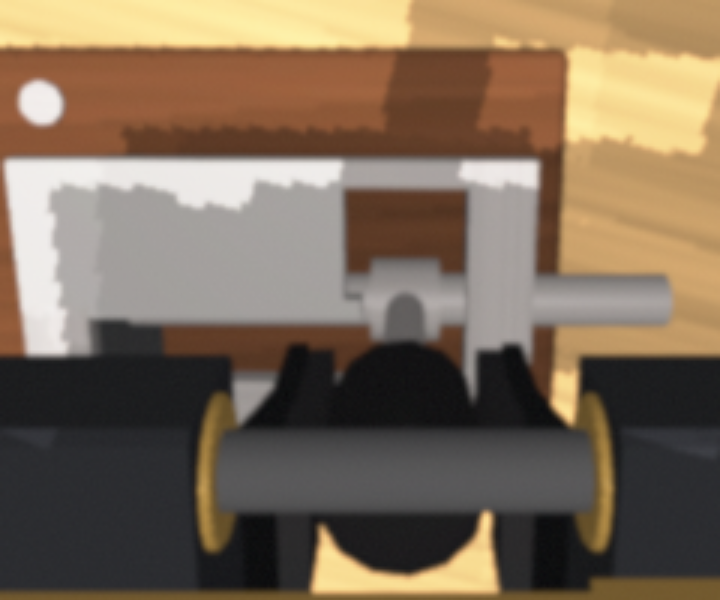

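send_rows:
  slide:
    - [1.0,-3.9,0]
    - [2.1,-7.7,0]
    - [3.1,-11.6,0]
    - [4.1,-15.5,0]
    - [5.1,-19.3,0]
    - [6.2,-23.2,0]
    - [7.2,-27.1,0]
    - [8.2,-30.9,0]
    - [8.7,-32.9,0]
    - [9.3,-34.8,0]
  rotation:
    - [0,0,0]
    - [0,0,0]
    - [0,0,0]
    - [0,0,0]
    - [0,0,0]
    - [0,0,0]
    - [0,0,0]
    - [0,0,0]
    - [0,0,0]
    - [0,0,0]
  hand: [20,20,20,20,20,20,20,20,20,20]

```text
t: 29.4
tool_pos: [0.5149, 0.1722, 0.1283]
eef_rot: [[-0.966, -0.258, 0.001], [-0.258, 0.966, -0.005], [-0.0, -0.005, -1.0]]
wrist_force: [1.3, -7.0, 1.6]
width: 0.0279
```

send_rows:
  slide:
    - [0.3,-1,0]
    - [0.5,-1.9,0]
    - [0.8,-2.9,0]
    - [1,-3.9,0]
    - [1.3,-4.8,0]
    - [1.5,-5.8,0]
    - [1.8,-6.8,0]
    - [2.1,-7.7,0]
    - [2.3,-8.7,0]
    - [2.3,-8.7,0]
  rotation:
    - [0,0,0]
    - [0,0,0]
    - [0,0,0]
    - [0,0,0]
    - [0,0,0]
    - [0,0,0]
    - [0,0,0]
    - [0,0,0]
    - [0,0,0]
    - [0,0,0]
  hand: [20,20,20,20,20,20,20,20,20,20]

```text
t: 30.4
tool_pos: [0.517, 0.1641, 0.1283]
eef_rot: [[-0.966, -0.258, 0.001], [-0.258, 0.966, -0.004], [-0.0, -0.004, -1.0]]
wrist_force: [2.0, -6.2, 1.2]
width: 0.0275
```

```bash
python3 look.py w19;python3 - <<'E'
from h import *
t=camera("top");cv2.imwrite('pics/t19.png',cv2.resize(t[160:270,145:305],None,fx=5,fy=5,interpolation=cv2.INTER_CUBIC))
E
```

```text
30.4 [0.517  0.1641 0.1283] [ 0.1033  0.5779  1.7404 -0.0052  0.8226 -1.725 ] [ 2.0241 -6.2302  1.204 ] [-0.9797 -0.198   0.0005] 0.02746099751212956
0.017932689206340502 -0.00014636177503587767
```

View pics/t19.png

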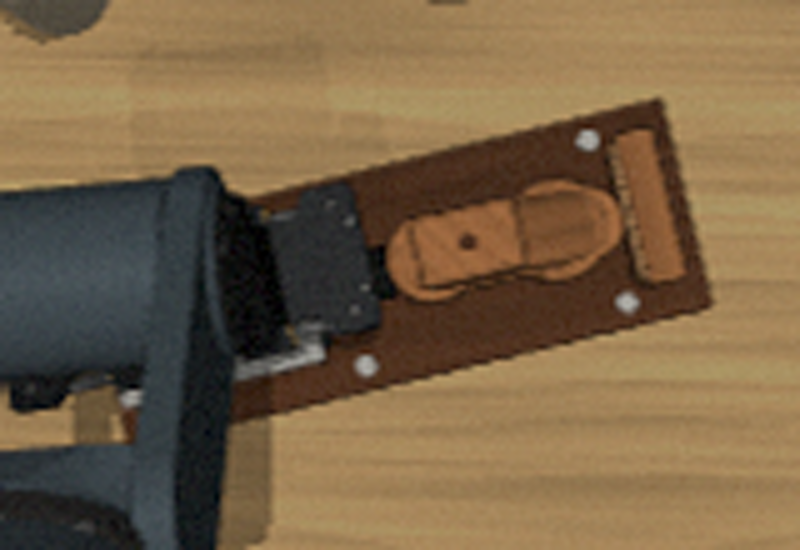

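send_rows:
  slide:
    - [0.2,-0.6,0]
    - [0.3,-1.2,0]
    - [0.5,-1.8,0]
    - [0.6,-2.4,0]
    - [0.8,-3,0]
    - [0.9,-3.6,0]
    - [1.1,-4.2,0]
    - [1.2,-4.8,0]
    - [1.2,-4.8,0]
    - [1.2,-4.8,0]
  rotation:
    - [0,0,0]
    - [0,0,0]
    - [0,0,0]
    - [0,0,0]
    - [0,0,0]
    - [0,0,0]
    - [0,0,0]
    - [0,0,0]
    - [0,0,0]
    - [0,0,0]
  hand: [20,20,20,20,20,20,20,20,20,20]

```text
t: 31.5
tool_pos: [0.517, 0.1628, 0.1283]
eef_rot: [[-0.967, -0.257, -0.0], [-0.257, 0.966, 0.002], [-0.0, 0.002, -1.0]]
wrist_force: [-0.4, 5.5, 4.0]
width: 0.0274
```

send_rows:
  slide:
    - [-0.3,1,0]
    - [-0.4,1.6,0]
    - [-0.4,1.6,0]
    - [-0.4,1.6,0]
    - [-0.4,1.6,0]
    - [-0.4,1.6,0]
    - [-0.4,1.6,20]
    - [-0.4,1.6,45]
    - [-0.4,1.6,75]
    - [-0.4,1.6,100]
  rotation:
    - [0,0,0]
    - [0,0,0]
    - [0,0,0]
    - [0,0,0]
    - [0,0,0]
    - [0,0,0]
    - [0,0,0]
    - [0,0,0]
    - [0,0,0]
    - [0,0,0]
  hand: [22,28,35,45,60,65,65,65,65,65]

```text
t: 32.5
tool_pos: [0.517, 0.1626, 0.2293]
eef_rot: [[-0.966, -0.257, -0.0], [-0.257, 0.966, -0.001], [0.0, -0.0, -1.0]]
wrist_force: [0.8, 0.1, -0.8]
width: 0.0643
```

send_rows:
  slide:
    - [-20,0,20]
    - [-40,10,30]
    - [-55,20,30]
    - [-60,40,30]
    - [-60,70,30]
    - [-60,100,30]
    - [-60,130,30]
    - [-60,160,30]
    - [-60,180,30]
    - [-60,180,30]
  rotation:
    - [0,0,0]
    - [0,0,0]
    - [0,0,0]
    - [0,0,0]
    - [0,0,0]
    - [0,0,0]
    - [0,0,0]
    - [0,0,0]
    - [0,0,0]
    - [0,0,0]
  hand: [65,65,65,65,65,65,65,65,65,65]

```text
t: 33.5
tool_pos: [0.4562, 0.3451, 0.257]
eef_rot: [[-0.965, -0.261, -0.001], [-0.261, 0.965, -0.0], [0.001, 0.0, -1.0]]
wrist_force: [-0.4, -0.2, 0.3]
width: 0.0653
```

```bash
python3 - <<'E'
from h import *
s=get_state();print(s["t"],s["tool_pos"],s["wrist_force"])
t=camera("top");cv2.imwrite("pics/t20f.png",t);cv2.imwrite('pics/t20.png',cv2.resize(t[160:270,145:305],None,fx=5,fy=5,interpolation=cv2.INTER_CUBIC))
t=camera("scene");cv2.imwrite("pics/s20f.png",t);cv2.imwrite('pics/s20.png',cv2.resize(t[80:240,160:330],None,fx=4,fy=3.75,interpolation=cv2.INTER_CUBIC))
E
```

```text
33.5 [0.4562 0.3451 0.257 ] [-0.3993 -0.2141  0.2548]
```

View pics/t20.png

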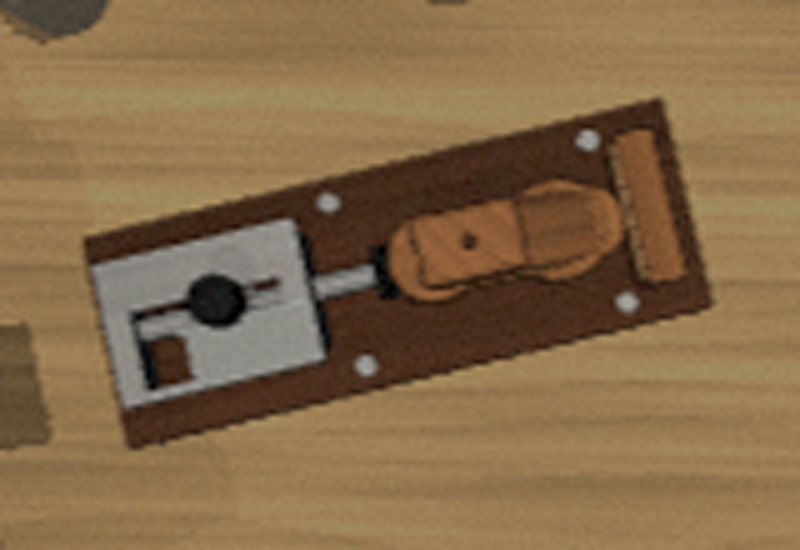

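View pics/s20.png

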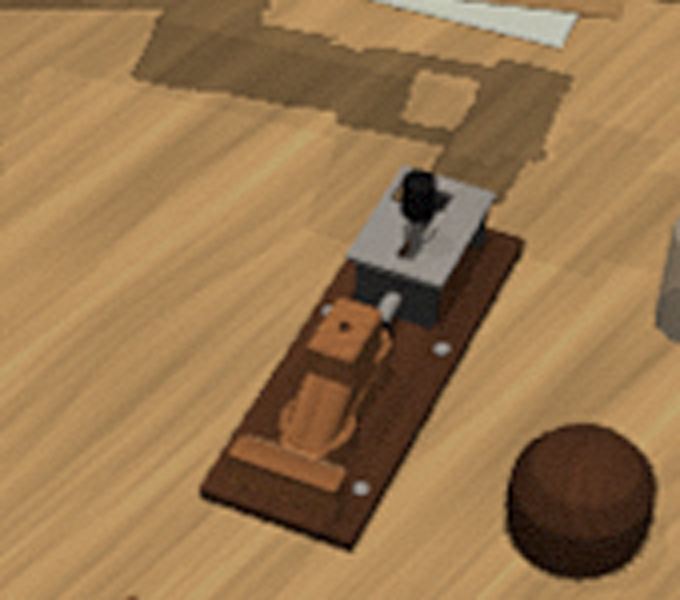

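View pics/s20f.png

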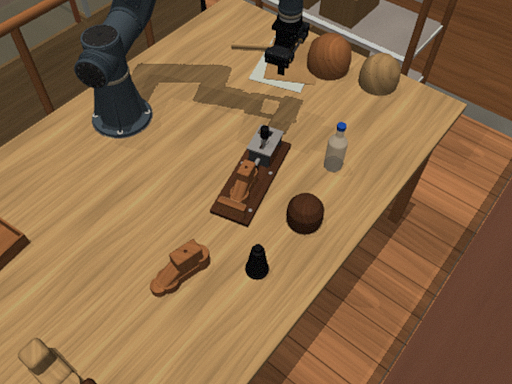

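```bash
python3 - <<'E'
from h import *
ex=np.array([-.2572,.9664,0]);ey=np.array([-.9664,-.2572,0]);o=np.array([.5433,.0646,0])
cf=lambda p:[round(float(v),4) for v in((p-o)@ex,(p-o)@ey,p[2])]
g=lambda u,v:(u/5-.4+145,v/5-.4+160)
C=[onz("top",g(*c),.113) for c in((406,220),(516,198),(526,264),(418,288))]
for p in C:print(cf(p))
for a,b in((0,1),(3,2)):
  d=C[b]-C[a];print("edge yaw",np.degrees(np.arctan2(d[1],d[0])),"want",-75.1)
print("hole",cf(onz("top",g(468,241),.113)),"knob",cf(onz("top",g(216,300),.15)),"toe",cf(onz("top",g(621,222),.03)))
c1=cv2.imread("pics/top0.png");c2=cv2.imread("pics/t20f.png")
d=cv2.absdiff(c1,c2).max(2)
for n,(x0,x1,y0,y1) in dict(long=(320,395,172,215),hat=(210,260,115,165),cone=(292,325,128,160),bottle=(130,172,132,172)).items():print(n,d[y0:y1,x0:x1].mean(),(d[y0:y1,x0:x1]>40).sum())
E
```

```text
[-0.0081, -0.02, 0.113]
[-0.0702, -0.0174, 0.113]
[-0.067, 0.0194, 0.113]
[-0.0059, 0.0182, 0.113]
edge yaw -77.44422210311289 want -75.1
edge yaw -76.23651190278227 want -75.1
hole [-0.0388, -0.0005, 0.113] knob [0.0979, 0.0012, 0.15] toe [-0.1264, 0.0036, 0.03]
long 5.709147286821706 0
hat 6.22 0
cone 6.663825757575758 0
bottle 5.550595238095238 0
```

send_rows:
  slide:
    - [0,-20,0]
    - [0,-60,0]
    - [0,-100,0]
    - [10,-140,0]
    - [30,-180,0]
    - [55,-220,0]
    - [85,-260,0]
    - [115,-285,0]
    - [145,-300,0]
    - [154,-300,0]
  rotation:
    - [0,0,0]
    - [0,0,0]
    - [0,0,0]
    - [0,0,0]
    - [0,0,0]
    - [0,0,0]
    - [0,0,0]
    - [0,0,0]
    - [0,0,0]
    - [0,0,0]
  hand: [65,65,65,65,65,65,65,65,65,65]

```text
t: 34.6
tool_pos: [0.6134, 0.0386, 0.2578]
eef_rot: [[-0.968, -0.252, 0.002], [-0.252, 0.968, -0.002], [-0.001, -0.002, -1.0]]
wrist_force: [0.5, 0.6, -0.3]
width: 0.0652
```

send_rows:
  slide:
    - [0,0,0]
    - [0,0,0]
    - [0,0,0]
    - [0,0,0]
    - [0,0,0]
    - [0,0,0]
    - [0,0,0]
    - [0,0,0]
    - [0,0,0]
    - [0,0,0]
  rotation:
    - [0,0,0]
    - [0,0,0]
    - [0,0,0]
    - [0,0,0]
    - [0,0,0]
    - [0,0,0]
    - [0,0,0]
    - [0,0,0]
    - [0,0,0]
    - [0,0,0]
  hand: [65,65,65,65,65,65,65,65,65,65]

```text
t: 35.6
tool_pos: [0.611, 0.0427, 0.2581]
eef_rot: [[-0.966, -0.257, -0.0], [-0.257, 0.966, -0.0], [0.0, -0.0, -1.0]]
wrist_force: [-0.0, 0.3, 0.6]
width: 0.0654
```

```bash
python3 - <<'E'
from h import *
s=get_state();print(s["t"],s["tool_pos"],s["eef_rot"])
np.savez("w21.npz",p=s["tool_pos"],R=s["eef_rot"])
t=camera("wrist");cv2.imwrite("pics/w21f.png",t);cv2.imwrite("pics/w21.png",cv2.resize(t[70:240,90:350],None,fx=3,fy=3,interpolation=cv2.INTER_CUBIC))
E
```

```text
35.6 [0.611  0.0427 0.2581] [[-0.9663 -0.2573 -0.0004]
 [-0.2573  0.9663 -0.0004]
 [ 0.0005 -0.0003 -1.    ]]
```

View pics/w21.png

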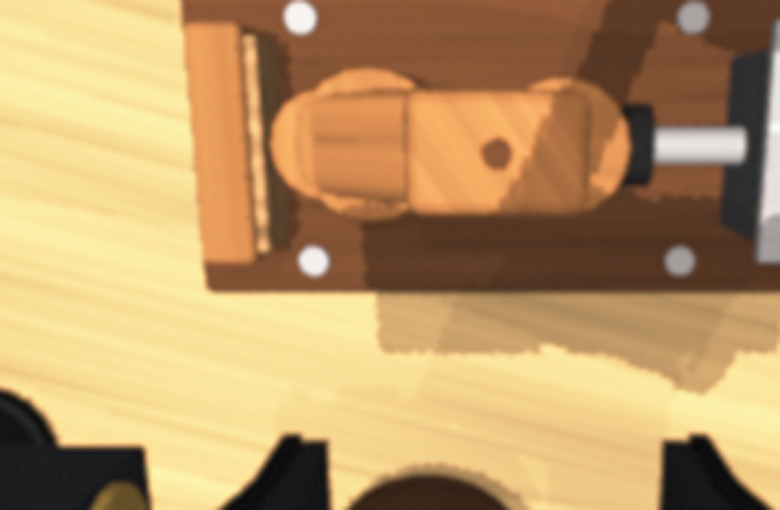

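```bash
python3 - <<'E'
from h import *
f=np.load("w21.npz");s=dict(tool_pos=f["p"],eef_rot=f["R"])
ex=np.array([-.2572,.9664,0]);ey=np.array([-.9664,-.2572,0]);o=np.array([.5433,.0646,0])
cf=lambda p:[round(float(v),4) for v in((p-o)@ex,(p-o)@ey,p[2])]
g=lambda u,v:(u/3-.33+90,v/3-.33+70)
for n,uv,z in(("toe",(272,145),.018),("toe",(272,145),.03),("heel",(631,145),.03),("pad front",(627,145),.061),("hole",(496,153),.113),("stop top cork",(245,35),.06),("stop top cork",(262,250),.06),("stop far",(185,25),.06),("toe-side screws",(314,261),.018),("",(300,17),.018),("b edge",(410,214),.113),("",(585,214),.113),("t edge",(410,92),.113),("",(585,92),.113),("block front",(408,153),.113),("block back",(588,153),.113)):print(n,cf(onz("wrist",g(*uv),z,s)))
t=cv2.imread("pics/w21f.png");cv2.imwrite("pics/w22.png",cv2.resize(t[70:160,150:230],None,fx=6,fy=6,interpolation=cv2.INTER_CUBIC))
E
```

```text
toe [-0.1335, -0.0026, 0.018]
toe [-0.1305, -0.0022, 0.03]
heel [0.0175, -0.0021, 0.03]
pad front [0.0114, -0.001, 0.061]
hole [-0.0382, -0.0017, 0.113]
stop top cork [-0.1305, 0.0383, 0.06]
stop top cork [-0.1297, -0.0412, 0.06]
stop far [-0.1522, 0.0417, 0.06]
toe-side screws [-0.1182, -0.0524, 0.018]
 [-0.1186, 0.0486, 0.018]
b edge [-0.0663, -0.0212, 0.113]
 [-0.009, -0.0212, 0.113]
t edge [-0.0654, 0.0171, 0.113]
 [-0.0101, 0.0172, 0.113]
block front [-0.0665, -0.0017, 0.113]
block back [-0.0086, -0.0017, 0.113]
```

View pics/w22.png

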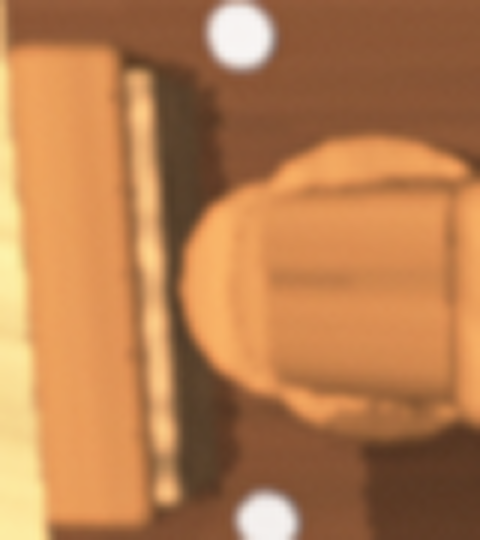

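```bash
python3 -c "
from bench import *
s=get_state();print(s['t'],s['wrist_force']);print(job_done())"
```

```text
35.65 [-1.43654667  0.25226834 -0.41365843]
the job is handed in; nothing more can be done
None
```

The short last is clamped in the cradle, sole down, with its toe against the stop. I handed the job in at 35.65 s with the arm clear; it reports no verdict.

I drew the plunger back, swung the knob into the notch and let go, and it stayed parked. I then stood the short last on the bed, let go of it, re-gripped the knob, drew it back, swung it upright and let the plunger close slowly on the heel.

**Last checks:**
- **Toe:** the wrist view puts it at x ≈ -130.5 mm and the cork face at about -130 mm, so they are in contact.
- **Heel and plunger:** the heel is on the pad. The knob reads about 13 mm of travel, against the 15 mm expected, and stands upright.
- **Straightness:** in the wrist view both sides of the ankle block run parallel to the bed within about 0.1 mm. The centre is 2 mm off my first estimate of the cradle's line, which matches the cradle's own offset in that view.
- **Other objects:** the long last, hat block, bottle and thread cone show no change in the top view.

**Checks that disagreed:**
- The coarser top view put the last 1–2° off straight and the toe at -126 mm. I trusted the closer wrist view instead.
- On the first swing, the knob did not turn freely in the pads at 35 N. I finished that swing with the grip lowered to 22 N.

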